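# Pack toppled handrail fittings in the transit box

## Task

Pack the finished handrail base fittings for pickling: lift the cover plate off the pins of the blue transit box and lay it on the bench, then stand every toppled fitting upright on its square plate inside the box. Finally seat the cover back flat on the box, down over both pins, without disturbing the other things on the bench.

Things in the scene. Friction and masses are not known exactly. Their poses are not given: they have to be found in the camera images.
- transit_box: blue open box, fixed: outside 258 (x) x 140 (y) x 80 (z) mm, inside 210 x 130 mm, floor 5 mm above the bench. Origin: centre of its underside. A steel pin, 9 mm diameter, tapered tip, rises 16 mm above the rim at x = +117 and -117 mm, y = 0
- cover: aluminium plate 258 (x) x 140 (y) x 5 mm, 350 g; 13 mm holes at x = +117 and -117 mm fit the box's pins, either way round. Origin: centre of its underside. Orange bar handle on top: 110 mm along x, 12 wide, 12 thick, centre 44 mm above the origin. Starts seated (origin 80 mm above the bench). Bench about 0.22 m to the +y side of the box is free for laying it down
- fitting_a: steel fitting, 280 g, absent in some starts: square plate 58 x 58 x 8 mm with a round plugged 38 mm tube on its middle, 70 mm tall in all. Origin: centre of the plate's underside; z up the tube, x and y along the plate's sides. Starts toppled, resting on a plate edge and the tube's rim: origin 30 mm above the bench, z axis 9 degrees below level, tube axis 22 to 26 mm above the bench
- fitting_b: a fitting like fitting_a, absent in some starts
- fitting_c: a fitting like fitting_a, absent in some starts
- fitting_d: a fitting like fitting_a, absent in some starts
- elbow_1: bystander: polished tube elbow, 44 mm thick, about 80 mm across, lying flat; origin under its middle
- elbow_2: bystander: a second tube elbow like elbow_1
- spray_can: bystander: red spray can, 56 mm diameter, 160 mm tall, standing; origin at the centre of its foot
- paste_jar: bystander: white jar with yellow cap, 70 mm diameter, 75 mm tall; origin at the centre of its foot
- steel_block: bystander: steel block 50 x 75 x 25 mm; origin at the centre of its underside
- tape_roll: bystander: yellow tape roll, 84 mm diameter, 25 mm tall, lying flat at the right; origin at the centre of its underside
- mallet: bystander: hammer, 260 mm long, lying at the left; origin near its middle
Things that resemble listed ones, but are neither listed nor needed, are in the scene too. What is shaped like the fitting_a but purple or turquoise is not meant.

How it is judged:
By the outcome, as a careful person would: the job done as asked, in the order asked, and still so for the second after the job is handed in, with the robot touching nothing.
Of fitting_a, fitting_b, fitting_c, fitting_d only 2 to 3 are there at a start; the rules pass over those that are not, and their reading is None.
At some moment in a run one of fitting_a, fitting_b, fitting_c, fitting_d may be knocked a few centimetres aside while the robot is not near it.
Once in a run the grip may slacken for a moment while it holds something.
It also fails if it takes over 210 s, if anything falls off the work surface, if the arm or the gripper's body presses on something with over 40 N, if the wrist force passes 120 N, or if a joint passes its speed limit or range.

## Robot

A 7-joint arm with a two-finger parallel gripper is mounted at the origin on the work surface. World frame = base frame: x ahead of the robot, y to its left, z up, the work surface at z = 0. Lengths are in m, angles in rad, forces in N, time in s.
With the tool pointing down it reaches from about 0.4 to 0.9 m from the base axis. Payload 5.6 kg.
Tool frame: the origin (TCP) lies midway between the tips of the shut fingers; the grasp point (between the pads) lies 19 mm behind it; z points along the fingers, y is the line along which they close (so a half turn about z gives the same grasp; the last joint's range is limited). The gripper opens to 92 mm and grips with 3 to 60 N. Pads are 20 mm wide; open, the fingers measure 128 mm over their backs; the gripper's body (75 mm by 189 mm) begins 69 mm behind the grasp point.
Start: joints at [1.281, 0.468, -0.012, 1.603, 0.006, 1.071, -0.056], TCP at [0.159, -0.63, 0.215] pointing down, gripper open.
Joint ranges: [-2.53, 2.53], [-0.31, 2.02], [-1.57, 1.55], [0.28, 2.44], [-1.29, 4.43], [0.15, 1.84], [-2.92, 2.92]. Speed limits (rad/s): [2.57, 2.57, 3.14, 3.14, 3.14, 3.14, 3.14].

## Interface

Orientations are given as a rotation vector (axis times angle).
In Python, from cell import manip gives the robot as it stands. The module is installed in compiled form; this text tells all that it offers.
- The arm moves only by the tool arm_command, never from a script. Its argument "commands" is a list of rows, each a list of 2 entries, a list of its own where there are three numbers: the shift along the world's x, y, z normalised to -1 to 1, where 1 is 400 mm, then the turn about the world's z normalised to -1 to 1, where 1 is 45 degrees. A call has 1 to 12 rows; each row shifts and turns the commanded pose from where the row before left it; what a row does not reach is not made up. A row lasts 1/12 s, in which the tool goes at most 41.7 mm and 7.16 degrees, less where a joint would pass 70% of its speed; a pose out of reach is approached as far as the arm can. A call with a number of a shift or a turn outside -1 to 1 is refused whole. A call with a gripper value outside its range is refused whole. "fingers" is the finger opening in mm, from 0 to 91.9, set as the call begins (left out, the last holds). The fingers move at their own pace and stop on an object; "newtons" is the grip in N (left out, the last holds). Time passes only in rows, so rows that do not move let the fingers close. It gives the time, the measured TCP pose, the force, the opening and the grip force at its end, in the units of the state.
- manip.observe(): the state, without advancing time (a new reading comes with each control period).
- manip.grab_frame(name): name is "scene" or "top" or "wrist"; returns a dict with "color" (420x560x3 uint8, red, green, blue), "fx", "fy", "cx", "cy" (pixels), "camera_from_world" (4x4, takes a point from world to camera coordinates); the wrist camera has in their place "mount" (4x4, takes a point from camera to tool coordinates, whose origin is the TCP and whose axes are the flange's). Camera axes: x right, y down, z forward; pixel columns grow to the right and rows downward; lengths in m; the calibration is good to about 2 mm. A picture is of the moment at which its call begins: read the wrist's pose just before it. There is no depth.
- manip.sign_off(): hands the job in; it is judged then, once.
The state is a dict: "time_s": time; "qpos": joint angles; "qvel": joint speeds; "effort": joint torques, N m; "ee_pos": TCP position; "tool_rot": TCP orientation; "contact_force": force on the tool from outside, world axes, zero at the start; "moment": the same for the moment, N m; "opening": finger opening in m; "grip_force": force on a finger pad.
Only numpy, scipy, OpenCV 4.12 (cv2) and the standard library are available. Lean on these libraries where they do the work, as an engineer would, in place of code of your own. Each camera call takes 0.05 s, during which the arm holds its last target. There are 200 camera calls.

## Working session

There is one attempt and no reset: what is moved stays moved. The work goes in short steps, Python scripts to look and compute and a tool call to move; the robot and the scene stay as the last step left them, time stands still between calls to the robot, and variables do not carry over. Pictures are saved under pics/ and viewed, at most 14 in all, crops included, and the job is handed in when it is done.

Besides the shell and the picture viewer there is one more tool, called in YAML: its name, and indented under it one key for each argument. arm_command: Moves the arm, as the interface text tells. Its arguments: {"type":"object","properties":{"commands":{"type":"array"},"fingers":{"type":"number"},"newtons":{"type":"number"}},"required":["commands"]}

```bash
mkdir -p pics
cat > h.py <<'E'
import numpy as np, cv2
from cell import manip
from scipy.spatial.transform import Rotation as R
def snap(name,fn=None):
    o=manip.observe(); f=manip.grab_frame(name)
    if 'mount' in f:
        T=np.eye(4); T[:3,:3]=R.from_rotvec(o['tool_rot']).as_matrix(); T[:3,3]=o['ee_pos']
        f['W']=T@np.array(f['mount'])
    else: f['W']=np.linalg.inv(np.array(f['camera_from_world']))
    if fn: cv2.imwrite('pics/'+fn,f['color'][:,:,::-1])
    return f
def ray(f,u,v):
    d=f['W'][:3,:3]@np.array([(u-f['cx'])/f['fx'],(v-f['cy'])/f['fy'],1]); return f['W'][:3,3],d
def onz(f,u,v,z):
    o,d=ray(f,u,v); return (o+d*(z-o[2])/d[2])
def tri(f,p,g,q):
    o1,d1=ray(f,*p);o2,d2=ray(g,*q)
    t=np.linalg.lstsq(np.c_[d1,-d2],o2-o1,rcond=None)[0]
    a=o1+d1*t[0];b=o2+d2*t[1]; return (a+b)/2,np.linalg.norm(a-b)
def proj(f,P):
    P=np.linalg.inv(f['W'])@np.r_[P,1]; return f['cx']+f['fx']*P[0]/P[2], f['cy']+f['fy']*P[1]/P[2]
E
python3 - <<'E'
from h import *
o=manip.observe(); print({k:np.round(v,3) for k,v in o.items()})
for n in('scene','top','wrist'):
    f=snap(n,n+'0.png'); print(n,f['fx'],f['cx'],f['cy'],np.round(f['W'],3).tolist())
    if 'mount' in f: print(np.round(f['mount'],3).tolist())
E
```

```text
{'time_s': np.float64(0.0), 'qpos': array([ 1.281,  0.468, -0.012,  1.604,  0.006,  1.071, -0.056]), 'qvel': array([ 0.001,  0.002, -0.001, -0.001, -0.   ,  0.003, -0.   ]), 'effort': array([ 0.0000e+00, -5.2057e+01, -1.3000e-02, -2.4375e+01, -5.7000e-02,
        1.7000e-02,  0.0000e+00]), 'ee_pos': array([ 0.159, -0.63 ,  0.214]), 'tool_rot': array([-3.116, -0.386,  0.   ]), 'contact_force': array([ 0.048, -0.177, -0.323]), 'moment': array([ 0.039,  0.005, -0.043]), 'grip_force': np.float64(0.0), 'opening': np.float64(0.092)}
scene 403.8167101071226 281.00288878836307 209.9998015709033 [[-0.517, 0.653, -0.554, 1.292], [0.856, 0.408, -0.318, 0.432], [0.019, -0.638, -0.77, 1.068], [0.0, 0.0, 0.0, 1.0]]
top 466.90003425857105 274.0925894129703 206.10175631187408 [[-0.02, -0.989, 0.148, 0.305], [-1.0, 0.021, 0.01, 0.0], [-0.013, -0.148, -0.989, 1.884], [0.0, 0.0, 0.0, 1.0]]
wrist 291.0720229006994 280.1675157254607 205.47798219210156 [[0.243, -0.93, -0.276, 0.236], [-0.97, -0.234, -0.068, -0.609], [-0.002, 0.284, -0.959, 0.384], [0.0, 0.0, 0.0, 1.0]]
[[-0.001, -0.959, -0.284, 0.08], [1.0, -0.001, -0.0, -0.001], [0.0, -0.284, 0.959, -0.17], [0.0, 0.0, 0.0, 1.0]]
```

View pics/scene0.png

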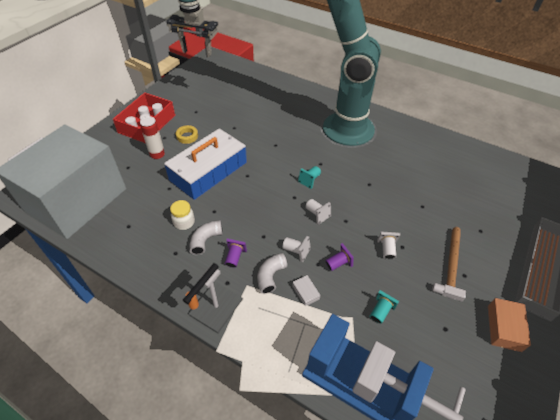

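View pics/top0.png

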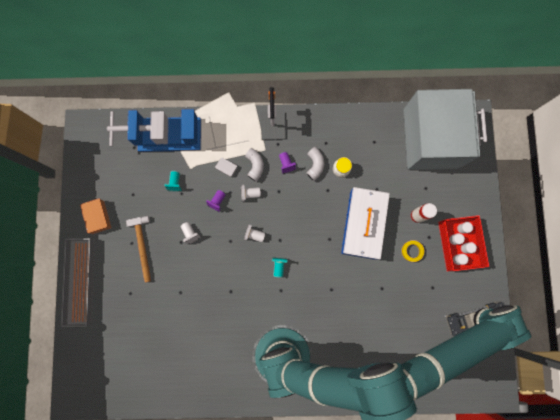

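The scene shows the box with its white cover at (207,162), its orange handle at (205,150), and three steel fittings at (318,210), (297,246) and (390,243). In the top view the box is at (367,223) and the fittings are at (256,234), (251,193) and (190,232).

Things that could be taken for a fitting (scene pixels):
- Purple: (338,259) and (235,253). Not meant.
- Turquoise: (311,176) and (383,306). Not meant.
- White cups in the red crate: (145,113). Not fittings.
- Steel block: (306,290). A bystander.

I choose the three grey-white flanged ones. The orange handle on the box could be confused with the orange brick (508,325) and the small orange part (194,300).

Run:
```python
from h import *
im=cv2.imread('pics/scene0.png'); cv2.imwrite('pics/crop1.png',cv2.resize(im[130:290,160:420],None,fx=3,fy=3,interpolation=cv2.INTER_CUBIC))
```

```text
(no output)
```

View pics/crop1.png

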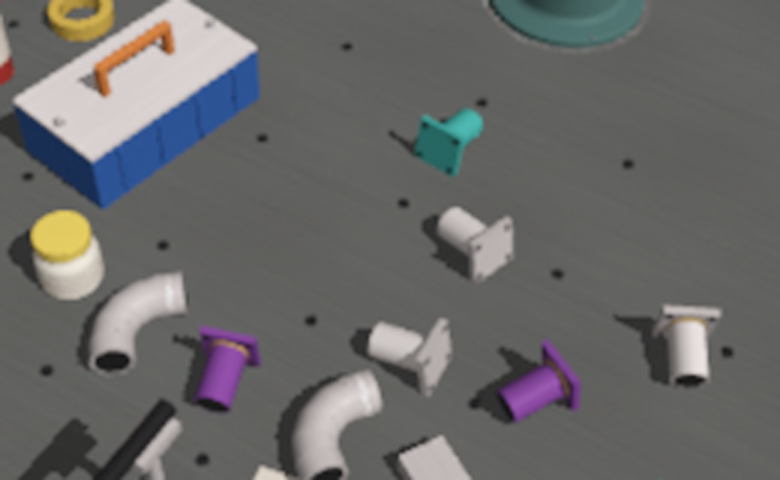

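The crop shows three steel fittings at crop (475,245), (412,352) and (688,345), and the cover with its handle at (135,55) and pin tips at (58,122) and (210,24). Next I measure them.

```bash
cat >> h.py <<'E'
def blobs(f,lo,hi,amin=30):
    hsv=cv2.cvtColor(f['color'],cv2.COLOR_RGB2HSV); m=cv2.inRange(hsv,lo,hi)
    n,l,s,c=cv2.connectedComponentsWithStats(m)
    return [(c[i],s[i],(l==i)) for i in range(1,n) if s[i][4]>=amin]
STEEL=((0,0,115),(180,45,255)); ORANGE=((5,150,120),(18,255,255))
E
python3 - <<'E'
from h import *
t=snap('top');s=snap('scene')
tb=blobs(t,*STEEL);sb=blobs(s,*STEEL)
for f,n in((t,'top'),(s,'scene')):
    for nm,r in(('orange',ORANGE),('steel',STEEL)):
        for c,st,m in blobs(f,*r):
            if not(80<c[1]<330): continue
            p=np.argwhere(m)[:,::-1].astype(np.float32); rc=cv2.minAreaRect(p)
            print(n,nm,np.round(c,1),st[4],np.round(rc[1],1),round(rc[2]),onz(f,*c,.025).round(3) )
E
```

```text
top orange [ 93.8 215.8] 530 [29.1 20.4] 74 [0.56  0.746 0.025]
top orange [368.  221.2] 65 [ 3.1 27.4] 7 [ 0.515 -0.356  0.025]
top orange [141.9 252.8] 223 [55.9  4.1] 81 [0.407 0.548 0.025]
top steel [442.1 124.6] 5045 [76.4 81.7] 86 [ 0.908 -0.68   0.025]
top steel [175.3 124.3] 7227 [271.4  82.8] 10 [0.936 0.421 0.025]
top steel [537. 167.] 5292 [218.  68.] 90 [ 0.721 -1.049  0.025]
top steel [283.1 103.6] 40 [19.  2.] 0 [ 1.014 -0.028  0.025]
top steel [113.6 128.1] 265 [25.4 26.9] 43 [0.925 0.678 0.025]
top steel [155.6 124.6] 429 [28. 23.] 90 [0.936 0.503 0.025]
top steel [314.5 162.2] 370 [16.4 32.1] 6 [ 0.761 -0.15   0.025]
top steel [336.5 170.8] 89 [18.3 11.2] 52 [ 0.723 -0.238  0.025]
top steel [249.  191.6] 233 [17. 20.] 90 [0.645 0.119 0.025]
top steel [366.3 222.5] 2457 [38.2 69.2] 8 [ 0.509 -0.349  0.025]
top steel [429.8 209.7] 185 [15. 14.] 90 [ 0.556 -0.605  0.025]
top steel [416.7 214.4] 85 [15.8  8.5] 82 [ 0.538 -0.551  0.025]
top steel [ 42.6 315.6] 5005 [ 24.6 209.3] 3 [0.17  0.933 0.025]
top steel [136.2 220.4] 181 [ 7.8 23.8] 77 [0.537 0.574 0.025]
top steel
[... 1269 characters left out ...]
 265 [19.3 15.8] 72 [ 0.513 -0.587  0.025]
scene steel [  1.5 184.8] 39 [11.  5.] 90 [ 0.96  -0.881  0.025]
scene steel [319.5 209.4] 354 [26.1 21.2] 55 [0.471 0.11  0.025]
scene steel [184.2 221.1] 277 [18.1 22.1] 70 [ 0.75  -0.242  0.025]
scene steel [  5.1 223. ] 197 [22. 15.] 90 [ 1.059 -0.723  0.025]
scene steel [205.3 233.8] 521 [20.6 43.9] 42 [ 0.754 -0.152  0.025]
scene steel [390.2 242.3] 297 [19.3 24.1] 5 [0.472 0.364 0.025]
scene steel [297.8 246. ] 394 [28.3 23.8] 36 [0.639 0.122 0.025]
scene steel [213.3 286. ] 223 [14.3 38.1] 4 [ 0.89  -0.017  0.025]
scene steel [450.4 291.4] 341 [33.  12.1] 14 [0.543 0.577 0.025]
scene steel [349.1 327.9] 210 [31.2 14. ] 70 [0.799 0.373 0.025]
```

arm_command:
  commands:
    - [[0.05, 0.04, 0.02], -0.1]
    - [[0.05, 0.04, 0.02], -0.1]
    - [[0.05, 0.04, 0.02], -0.1]
    - [[0.05, 0.04, 0.02], -0.1]
    - [[0.05, 0.04, 0.02], -0.09]
    - [[0.05, 0.04, 0.02], 0]
    - [[0.05, 0.04, 0.02], 0]
    - [[0.05, 0.04, 0.02], 0]
    - [[0.05, 0.04, 0.02], 0]
  fingers: 60
  newtons: 40

```text
time_s: 1.0
ee_pos: [0.3396, -0.4853, 0.287]
tool_rot: [3.134, -0.217, -0.0]
contact_force: [0.7, -0.7, -1.0]
opening: 0.06
grip_force: 0.0
```

arm_command:
  commands:
    - [[0.05, 0.04, 0.02], 0]
    - [[0.05, 0.04, 0.02], 0]
    - [[0.05, 0.04, 0.02], 0]
    - [[0.05, 0.04, 0.02], 0]
    - [[0.05, 0.04, 0.02], 0]
    - [[0.05, 0.04, 0.02], 0]
    - [[0.05, 0.04, 0.02], 0]
    - [[0, 0, 0], 0]
    - [[0, 0, 0], 0]

```text
time_s: 1.75
ee_pos: [0.48, -0.3731, 0.3428]
tool_rot: [3.134, -0.212, 0.001]
contact_force: [-1.0, 0.2, -0.3]
opening: 0.0599
grip_force: 0.0
```

Run:
```python
from h import *
w=snap('wrist','w1.png')
o=manip.observe();print(o['ee_pos'],o['tool_rot'],o['opening'])
t=snap('top');s=snap('scene')
g=[blobs(f,*ORANGE) for f in(w,)][0]
for c,st,m in g: print(c,st, cv2.minAreaRect(np.argwhere(m)[:,::-1].astype(np.float32)),onz(w,*c,.124))
print(tri(s,(203.6,147.3),w,g[0][0]))
```

```text
[ 0.47851035 -0.37436246  0.34233259] [ 3.13389581e+00 -2.15962663e-01 -1.17905871e-03] 0.06001593507762535
[250.94009983 164.67554077] [247 125  11  82 601] ((251.40731811523438, 165.46585083007812), (8.964373588562012, 81.11665344238281), 1.7899105548858643) [ 0.50691232 -0.33592776  0.124     ]
(array([ 0.50705878, -0.33590747,  0.11731333]), np.float64(0.002572589008454585))
```

View pics/w1.png

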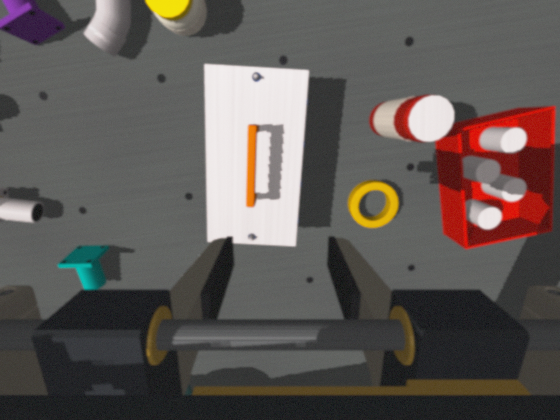

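The wrist view shows the cover centred near (256,155), pin tips at (257,77) and (252,237), and the handle at (251,165). Nothing is close to it.

```bash
cat >> h.py <<'E'
def handle(w,z=.13):
    c,st,m=max(blobs(w,*ORANGE),key=lambda b:b[1][4]); p=np.argwhere(m)[:,::-1].astype(np.float32)
    b=cv2.boxPoints(cv2.minAreaRect(p)); b=b[np.argsort(b[:,1])]; e=[b[:2].mean(0),b[2:].mean(0)]
    P=[onz(w,*q,z) for q in e]; d=P[0]-P[1]
    return (P[0]+P[1])/2,np.degrees(np.arctan2(d[1],d[0])),np.linalg.norm(d),e
E
python3 - <<'E'
from h import *
w=snap('wrist'); print(handle(w))
a,b=onz(w,257,77,.096),onz(w,252,237,.096); d=a-b
print((a+b)/2,np.degrees(np.arctan2(d[1],d[0])),np.linalg.norm(d))
E
```

```text
(array([ 0.50492578, -0.3358833 ,  0.13      ]), np.float64(-11.4053828026662), np.float64(0.10692431563095865), [array([249.56839 , 122.935165], dtype=float32), array([247.40494, 204.06413], dtype=float32)])
[ 0.50175353 -0.34023271  0.096     ] -11.341294418606092 0.22775141622518624
```

arm_command:
  commands:
    - [[0.013, 0.019, -0.056], -0.02]
    - [[0.013, 0.019, -0.056], -0.02]
    - [[0.013, 0.019, -0.056], -0.02]
    - [[0.013, 0.019, -0.056], -0.02]
    - [[0.013, 0.019, -0.056], 0]
    - [[0, 0, 0], 0]
    - [[0, 0, 0], 0]
    - [[0, 0, 0], 0]
    - [[0, 0, 0], 0]

```text
time_s: 2.7
ee_pos: [0.5049, -0.338, 0.2324]
tool_rot: [3.124, -0.318, 0.004]
contact_force: [0.1, -0.3, 0.4]
opening: 0.0601
grip_force: 0.0
```

Run:
```python
from h import *
o=manip.observe();w=snap('wrist','w2.png');r=R.from_rotvec(o['tool_rot']).as_matrix()
print(o['ee_pos'],np.degrees(np.arctan2(r[1,0],r[0,0])),o['time_s']);print(handle(w))
s=snap('scene');c=handle(w)[3]
for k in c: print(k)
# epipolar check of height: project handle top ends at several z into scene
for z in(.12,.13,.14): print(z,[np.round(proj(s,onz(w,*k,z)),1) for k in c])
hb=[b for b in blobs(s,*ORANGE) if 180<b[0][0]<230][0]; print(hb[1], cv2.boxPoints(cv2.minAreaRect(np.argwhere(hb[2])[:,::-1].astype(np.float32))).round(1).tolist())
```

```text
[ 0.50486492 -0.3379792   0.23238526] -11.619055867042919 2.7
(array([ 0.50629013, -0.33538176,  0.13      ]), np.float64(-11.109141747078068), np.float64(0.10934743598351947), [array([277.73724, 146.95444], dtype=float32), array([279.05548, 255.04813], dtype=float32)])
[277.73724 146.95444]
[279.05548 255.04813]
0.12 [array([192.1, 154.2]), array([216.9, 138.4])]
0.13 [array([191.5, 152.1]), array([215.6, 136.8])]
0.14 [array([190.8, 150. ]), array([214.2, 135.3])]
[192 138  26  24 120] [[189.10000610351562, 153.1999969482422], [214.39999389648438, 137.10000610351562], [219.39999389648438, 144.89999389648438], [194.0, 161.0]]
```

arm_command:
  commands:
    - [[0.004, 0.006, -0.03], 0.01]
    - [[0, 0, -0.04], 0]
    - [[0, 0, -0.04], 0]
    - [[0, 0, -0.04], 0]
    - [[0, 0, -0.04], 0]
    - [[0, 0, -0.04], 0]
    - [[0, 0, -0.04], 0]
    - [[0, 0, -0.03], 0]
    - [[0, 0, -0.015], 0]
    - [[0, 0, 0], 0]
    - [[0, 0, 0], 0]

```text
time_s: 3.72
ee_pos: [0.5066, -0.334, 0.1047]
tool_rot: [3.127, -0.303, 0.0]
contact_force: [-0.2, 0.3, 0.6]
opening: 0.0601
grip_force: 0.0
```

arm_command:
  commands:
    - [[0, 0, 0], 0]
    - [[0, 0, 0], 0]
    - [[0, 0, 0], 0]
    - [[0, 0, 0], 0]
    - [[0, 0, 0], 0]
    - [[0, 0, 0], 0]
    - [[0, 0, 0], 0]
  fingers: 0
  newtons: 50

```text
time_s: 4.3
ee_pos: [0.5063, -0.3342, 0.1047]
tool_rot: [3.126, -0.303, 0.0]
contact_force: [-0.9, -2.2, 0.4]
opening: 0.0155
grip_force: 0.9
```

arm_command:
  commands:
    - [[0, 0, 0], 0]
    - [[0, 0, 0], 0]
    - [[0, 0, 0], 0]
    - [[0, 0, 0], 0]

```text
time_s: 4.63
ee_pos: [0.5062, -0.3347, 0.1047]
tool_rot: [3.126, -0.303, 0.0]
contact_force: [-1.8, -3.1, 0.1]
opening: 0.0114
grip_force: 50.0
```

arm_command:
  commands:
    - [[0, 0, 0.01], 0]
    - [[0, 0, 0.02], 0]
    - [[0, 0, 0.02], 0]
    - [[0, 0, 0.03], 0]
    - [[0, 0, 0.03], 0]
    - [[0, 0, 0.04], 0]
    - [[0, 0, 0], 0]
    - [[0, 0, 0], 0]
    - [[0, 0, 0], 0]

```text
time_s: 5.38
ee_pos: [0.5061, -0.3335, 0.1645]
tool_rot: [-3.127, 0.302, 0.001]
contact_force: [-0.7, -0.1, -4.0]
opening: 0.0112
grip_force: 50.0
```

Run:
```python
from h import *
w=snap('wrist','w3.png'); s=snap('scene','s3.png')
a=cv2.imread('pics/w3.png');b=cv2.imread('pics/s3.png')[90:300,120:400]
cv2.imwrite('pics/v3.png',cv2.hconcat([cv2.resize(a,(400,300)),cv2.resize(b,(400,300))]))
```

```text
(no output)
```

View pics/v3.png

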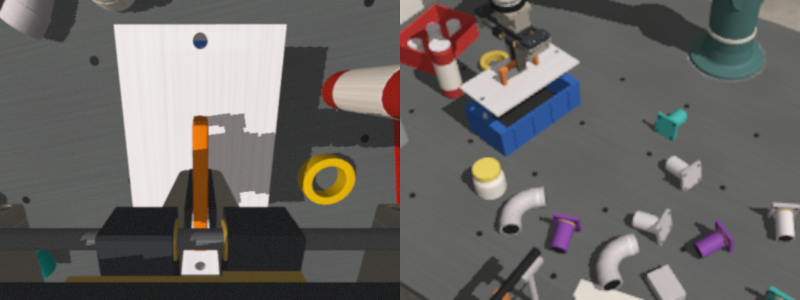

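The cover hangs level, with its holes at (200,40) and (200,265) in the wrist half, and the box below is open. I carry it to the free bench.

arm_command:
  commands:
    - [[0, 0.02, 0], 0]
    - [[0.005, 0.04, 0], 0]
    - [[0.006, 0.05, 0], 0]
    - [[0.006, 0.05, 0], 0]
    - [[0.006, 0.05, 0], 0]
    - [[0.006, 0.06, 0], 0]
    - [[0.006, 0.06, 0], 0]
    - [[0.006, 0.06, 0], 0]
    - [[0.006, 0.06, 0], 0]
    - [[0.006, 0.05, 0], 0]
    - [[0.006, 0.03, 0], 0]
    - [[0.006, 0.01, 0], 0]

```text
time_s: 6.48
ee_pos: [0.5323, -0.1149, 0.1643]
tool_rot: [-3.126, 0.297, 0.001]
contact_force: [0.3, 0.6, -2.9]
opening: 0.0114
grip_force: 50.0
```

arm_command:
  commands:
    - [[0, 0, -0.02], 0]
    - [[0, 0, -0.03], 0]
    - [[0, 0, -0.04], 0]
    - [[0, 0, -0.04], 0]
    - [[0, 0, -0.04], 0]
    - [[0, 0, -0.04], 0]
    - [[0, 0, -0.03], 0]
    - [[0, 0, -0.03], 0]
    - [[0, 0, -0.02], 0]
    - [[0, 0, 0], 0]
    - [[0, 0, 0], 0]

```text
time_s: 7.4
ee_pos: [0.5322, -0.1181, 0.0482]
tool_rot: [3.127, -0.303, -0.001]
contact_force: [0.2, 0.0, -3.5]
opening: 0.0114
grip_force: 50.0
```

arm_command:
  commands:
    - [[0, 0, -0.02], 0]
    - [[0, 0, -0.02], 0]
    - [[0, 0, -0.01], 0]
    - [[0, 0, -0.006], 0]
    - [[0, 0, -0.003], 0]
    - [[0, 0, 0], 0]
    - [[0, 0, 0], 0]

```text
time_s: 7.98
ee_pos: [0.5326, -0.1179, 0.0251]
tool_rot: [3.127, -0.303, 0.001]
contact_force: [0.2, -0.1, -4.1]
opening: 0.0116
grip_force: 50.0
```

arm_command:
  commands:
    - [[0, 0, 0], 0]
    - [[0, 0, 0], 0]
    - [[0, 0, 0], 0]
    - [[0, 0, 0], 0]
    - [[0, 0, 0], 0]
  fingers: 40

```text
time_s: 8.4
ee_pos: [0.5326, -0.118, 0.0253]
tool_rot: [3.127, -0.303, 0.001]
contact_force: [-0.8, 0.5, 0.5]
opening: 0.0398
grip_force: 0.0
```

arm_command:
  commands:
    - [[0, 0, 0.05], 0]
    - [[0, 0, 0.05], 0]
    - [[0, 0, 0.05], 0]
    - [[0, 0, 0.08], 0]
    - [[0, 0, 0.08], 0]
    - [[0, 0, 0.08], 0]
    - [[0, 0, 0.08], 0]
    - [[0, 0, 0.08], 0]
    - [[0, 0, 0.08], 0]
    - [[0, 0, 0.08], 0]
    - [[0, 0, 0], 0]
    - [[0, 0, 0], 0]

```text
time_s: 9.4
ee_pos: [0.5332, -0.118, 0.311]
tool_rot: [3.126, -0.303, 0.007]
contact_force: [-0.7, -0.3, -1.7]
opening: 0.0401
grip_force: 0.0
```

Run:
```python
from h import *
o=manip.observe();w=snap('wrist','w4.png');t=snap('top','t4.png');s=snap('scene','s4.png')
print(o['ee_pos'],o['qpos'].round(2),o['time_s'])
for n,f in(('w',w),('t',t),('s',s)):
    for c,st,m in blobs(f,*STEEL,100):
        P=onz(f,*c,.025)
        if .4<P[0]<.7 and .0<P[1]<.45: print(n,c.round(1),st[4],P.round(3))
```

```text
[ 0.53322954 -0.11803257  0.31104697] [ 0.33  0.21 -0.2   1.74  0.05  1.19 -1.65] 9.4
w [117.8 130.9] 1041 [0.644 0.113 0.025]
w [ 87. 138.] 370 [0.643 0.163 0.025]
w [134.8 238.4] 262 [0.471 0.146 0.025]
w [162.5 234.6] 823 [0.469 0.098 0.025]
w [  6.9 257.6] 541 [0.48  0.374 0.025]
t [221.4 252. ] 6410 [0.404 0.231 0.025]
s [319.5 209.6] 360 [0.471 0.111 0.025]
s [390.2 242.3] 301 [0.472 0.364 0.025]
s [297.8 246. ] 400 [0.639 0.122 0.025]
```

View pics/w4.png

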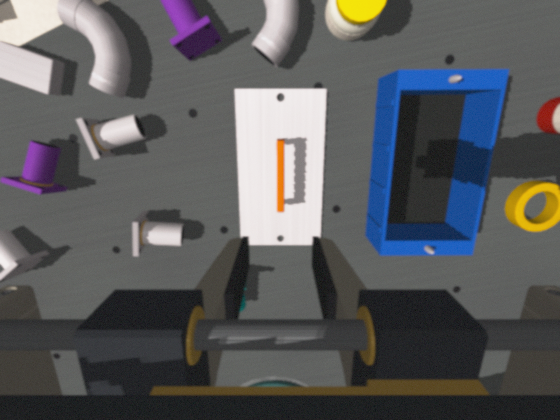

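The cover lies flat on the bench with its holes at (280,97) and (280,238). The box is open with pins at (455,78) and (430,249). Fittings are at (162,235), (118,131) and (10,255). The nearest one comes first: I go above it with tool x along its tube.

arm_command:
  commands:
    - [[-0.011, 0.041, -0.018], 0.145]
    - [[-0.011, 0.041, -0.018], 0.145]
    - [[-0.011, 0.041, -0.018], 0.145]
    - [[-0.011, 0.041, -0.018], 0.145]
    - [[-0.011, 0.041, -0.018], 0.145]
    - [[-0.011, 0.041, -0.018], 0.145]
    - [[-0.011, 0.041, -0.018], 0.145]
  fingers: 75
  newtons: 5

```text
time_s: 10.13
ee_pos: [0.5003, -0.0024, 0.2567]
tool_rot: [-2.996, -0.943, 0.004]
contact_force: [0.0, 0.3, -0.0]
opening: 0.0748
grip_force: 0.0
```

arm_command:
  commands:
    - [[-0.011, 0.041, -0.018], 0.145]
    - [[-0.011, 0.041, -0.018], 0.145]
    - [[-0.011, 0.041, -0.018], 0.145]
    - [[-0.011, 0.041, -0.018], 0.145]
    - [[-0.011, 0.041, -0.018], 0.145]
    - [[-0.011, 0.041, -0.018], 0.145]
    - [[-0.011, 0.041, -0.018], 0.145]
    - [[0, 0, 0], 0]
    - [[0, 0, 0], 0]
    - [[0, 0, 0], 0]
    - [[0, 0, 0], 0]

```text
time_s: 11.05
ee_pos: [0.4711, 0.1104, 0.2081]
tool_rot: [2.405, 2.021, -0.001]
contact_force: [0.5, 0.1, 0.5]
opening: 0.075
grip_force: 0.0
```

```bash
cat >> h.py <<'E'
def yaw():
    r=R.from_rotvec(manip.observe()['tool_rot']).as_matrix(); return np.degrees(np.arctan2(r[1,0],r[0,0]))
E
python3 - <<'E'
from h import *
o=manip.observe();w=snap('wrist','w5.png');print(o['ee_pos'],yaw(),o['qpos'].round(2))
for c,st,m in blobs(w,*STEEL,300):
    rc=cv2.minAreaRect(np.argwhere(m)[:,::-1].astype(np.float32)); print(c.round(1),st,np.round(rc[1]),rc[2],onz(w,*c,.025).round(3))
E
```

```text
[0.47113174 0.11042499 0.20811452] 80.10643033475873 [ 0.18  0.25 -0.55  1.98  0.16  0.96 -0.62]
[178.6 123.4] [  113     0   148   302 15130] [144. 306.] 4.763641834259033 [0.367 0.207 0.025]
[415.3 169.5] [  230     0   330   321 29494] [211. 452.] 53.57386016845703 [0.637 0.104 0.025]
[295.8 105.3] [280  38  32 119 831] [119.  23.] 78.1469955444336 [0.505 0.203 0.025]
[463.9 259.5] [450 199  29  89 669] [88. 27.] 88.40885925292969 [ 0.696 -0.029  0.025]
[ 64.3 259.3] [   0  200  108   91 1827] [96. 86.] 56.523719787597656 [0.169 0.064 0.025]
[543.5 278.9] [524 252  36  52 619] [51. 32.] 79.99201965332031 [ 0.803 -0.078  0.025]
[279.4 335.5] [ 128  324  303   24 6766] [ 23. 302.] 90.0 [ 0.431 -0.107  0.025]
[328.  354.4] [ 261  349  124   15 1249] [ 14. 123.] 90.0 [ 0.496 -0.153  0.025]
[225.4 371.3] [211 352  35  38 496] [41. 27.] 71.56504821777344 [ 0.339 -0.157  0.025]
```

View pics/w5.png

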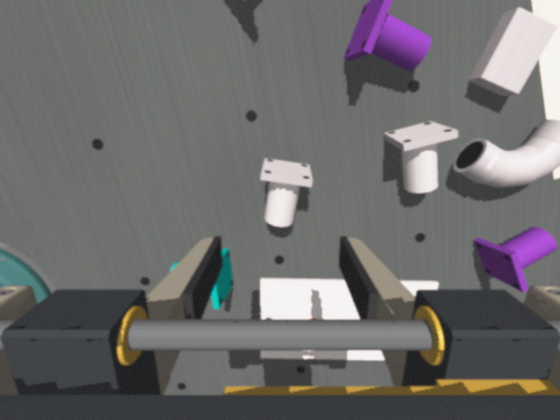

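The fitting is in the middle of the wrist view, with its plate at (287,172) and tube end at (280,222). Its neighbours are turquoise (225,275) and the second fitting (420,165).

```bash
cat >> h.py <<'E'
def fit(w,uv,zr=.041,za=.024,th=165):
    """component nearest uv; tube axis from its lower (tube) half; returns plate-far & rim points"""
    m=cv2.inRange(cv2.cvtColor(w['color'],cv2.COLOR_RGB2HSV),(0,0,th),(180,40,255))
    m=cv2.morphologyEx(m,cv2.MORPH_CLOSE,np.ones((5,5)))
    n,l,s,c=cv2.connectedComponentsWithStats(m)
    i=min((j for j in range(1,n) if s[j][4]>200),key=lambda j:np.hypot(*(c[j]-uv)))
    p=np.argwhere(l==i)[:,::-1].astype(float)
    return c[i],s[i],p
def rows(p,k=4):
    for v in range(int(p[:,1].min()),int(p[:,1].max())+1,k):
        u=p[p[:,1]==v][:,0]; print(v,u.min(),u.max(),end=' | ')
    print()
E
python3 - <<'E'
from h import *
w=snap('wrist');c,s,p=fit(w,(285,190));print(c,s);rows(p)
E
```

```text
[283.2764761  188.98406748] [ 260  159   53   68 2134]
159 264.0 266.0 | 163 263.0 299.0 | 167 262.0 309.0 | 171 261.0 310.0 | 175 260.0 311.0 | 179 261.0 312.0 | 183 279.0 311.0 | 187 279.0 286.0 | 191 270.0 292.0 | 195 268.0 295.0 | 199 268.0 295.0 | 203 267.0 294.0 | 207 266.0 294.0 | 211 266.0 293.0 | 215 265.0 292.0 | 219 265.0 291.0 | 223 269.0 290.0 |
```

```bash
cat >> h.py <<'E'
def axis(w,uv,r0=.4,r1=.92,zt=.034,th=165):
    c,s,p=fit(w,uv,th=th)
    a,b=s[1],s[1]+s[3]-1; V=np.arange(int(a+r0*(b-a)),int(a+r1*(b-a)))
    M=np.array([[ (p[p[:,1]==v][:,0].min()+p[p[:,1]==v][:,0].max())/2,v] for v in V])
    k=np.polyfit(M[:,1],M[:,0],1)
    Wd=np.mean([np.ptp(p[p[:,1]==v][:,0])+1 for v in V])
    A,B=[onz(w,np.polyval(k,v),v,zt) for v in(V[0],V[-1])]; d=(B-A)[:2]; 
    rim=onz(w,np.polyval(k,b+.5),b+.5,.041)
    wd=np.linalg.norm(onz(w,np.polyval(k,V.mean())-Wd/2,V.mean(),.026)-onz(w,np.polyval(k,V.mean())+Wd/2,V.mean(),.026))
    return rim,np.degrees(np.arctan2(d[1],d[0])),(A+B)/2,wd,(np.polyval(k,b+.5),b+.5)
E
python3 - <<'E'
from h import *
w=snap('wrist');r=axis(w,(285,190),.55);print(r)
s=snap('scene');
f={k:w[k] for k in('fx','fy','cx','cy')};T=np.eye(4);T[:3,:3]=R.from_rotvec([3.126,-.303,.007]).as_matrix();T[:3,3]=[.53323,-.11803,.31105];f['W']=T@np.array(w['mount'])
im=cv2.imread('pics/w4.png')[:,:,::-1];f['color']=im
c,st,p=fit(f,(165,235),th=165);print(c,st);rows(p,3)
for z in(.02,.03,.041,.05): print(z,np.round(proj(f,onz(w,*r[4],z)),1))
E
```

```text
(array([0.45869041, 0.06670101, 0.041     ]), np.float64(-108.54653242214027), array([0.46635865, 0.0885701 , 0.034     ]), np.float64(0.0356172401012731), (np.float64(276.8574999999999), np.float64(226.5)))
[164.46725664 235.88672566] [146 227  35  19 565]
227 155.0 170.0 | 230 151.0 180.0 | 233 148.0 180.0 | 236 147.0 180.0 | 239 147.0 180.0 | 242 149.0 180.0 | 245 174.0 179.0 | 
0.02 [187.2 236.6]
0.03 [183.2 238.9]
0.041 [178.5 241.5]
0.05 [174.5 243.7]
```

arm_command:
  commands:
    - [[-0.01, -0.04, 0], -0.1]
    - [[-0.01, -0.038, 0], -0.09]
    - [[0, 0, -0.05], 0]
    - [[0, 0, -0.05], 0]
    - [[0, 0, -0.05], 0]
    - [[0, 0, -0.05], 0]
    - [[0, 0, -0.05], 0]
    - [[0, 0, -0.05], 0]
    - [[0, 0, 0], 0]
    - [[0, 0, 0], 0]
    - [[0, 0, 0], 0]
  fingers: 62

```text
time_s: 12.17
ee_pos: [0.4635, 0.0806, 0.0891]
tool_rot: [2.546, 1.84, 0.002]
contact_force: [1.2, -0.3, 0.9]
opening: 0.062
grip_force: 0.0
```

Run:
```python
from h import *
w=snap('wrist','w6.png');print(manip.observe()['ee_pos'],yaw());print(axis(w,(280,250),.55))
```

```text
[0.4637388  0.08064646 0.08940131] 71.7162939460922
(array([0.45951967, 0.06672708, 0.041     ]), np.float64(-108.49952903304326), array([0.46338448, 0.07808583, 0.034     ]), np.float64(0.03524581988351528), (np.float64(281.89568040655), np.float64(242.5)))
```

View pics/w6.png

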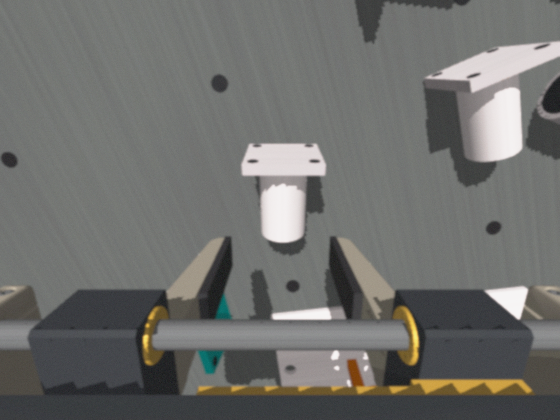

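The wrist view shows the tube centred between the fingers at (282,205), rim at row 242. I descend, close lightly, then look at the readings.

arm_command:
  commands:
    - [[0, 0, -0.04], 0]
    - [[0, 0, -0.04], 0]
    - [[0, 0, -0.04], 0]
    - [[0, 0, -0.04], 0]
    - [[0, 0, -0.03], 0]
    - [[0, 0, -0.016], 0]
    - [[0, 0, 0], 0]
    - [[0, 0, 0], 0]

```text
time_s: 12.88
ee_pos: [0.4634, 0.0807, 0.0066]
tool_rot: [2.545, 1.84, 0.002]
contact_force: [0.1, -0.7, 0.6]
opening: 0.0621
grip_force: 0.0
```

arm_command:
  commands:
    - [[0, 0, 0], 0]
    - [[0, 0, 0], 0]
    - [[0, 0, 0], 0]
    - [[0, 0, 0], 0]
    - [[0, 0, 0], 0]
    - [[0, 0, 0], 0]
    - [[0, 0, 0], 0]
    - [[0, 0, 0], 0]
  fingers: 0
  newtons: 6

```text
time_s: 13.55
ee_pos: [0.4636, 0.0803, 0.0062]
tool_rot: [2.545, 1.84, 0.002]
contact_force: [1.6, -3.1, 5.4]
opening: 0.0376
grip_force: 6.0
```

arm_command:
  commands:
    - [[0.0016, 0.0048, 0.012], 0]
    - [[0.0016, 0.0048, 0.012], 0]
    - [[0.0037, 0.011, 0.018], 0]
    - [[0.0037, 0.011, 0.018], 0]
    - [[0.005, 0.015, 0.014], 0]
    - [[0.005, 0.015, 0.014], 0]
    - [[0.006, 0.018, 0.01], 0]
    - [[0.006, 0.018, 0.01], 0]
    - [[0, 0, 0], 0]
    - [[0, 0, 0], 0]
    - [[0, 0, 0], 0]

```text
time_s: 14.47
ee_pos: [0.4761, 0.1199, 0.0492]
tool_rot: [2.545, 1.841, 0.001]
contact_force: [0.6, 0.9, 2.1]
opening: 0.0379
grip_force: 6.0
```

Run:
```python
from h import *
w=snap('wrist','w7.png');s=snap('scene','s7.png');print(manip.observe()['ee_pos'],yaw())
a=cv2.imread('pics/w7.png');b=cv2.imread('pics/s7.png')[150:270,250:410]
cv2.imwrite('pics/v7.png',cv2.hconcat([cv2.resize(a,(400,300)),cv2.resize(b,(400,300),interpolation=cv2.INTER_CUBIC)]))
```

```text
[0.47599843 0.11944624 0.04909083] 71.72635680608762
```

View pics/v7.png

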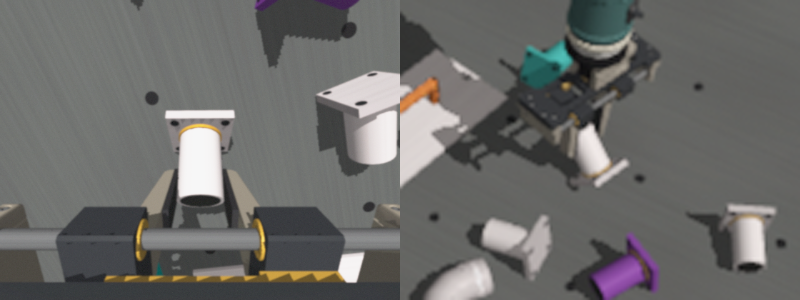

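The fitting is pivoting as planned: it is tilted about 45°, with its plate edge still on the bench. I finish the arc, then tighten.

arm_command:
  commands:
    - [[0.0066, 0.02, 0.004], 0]
    - [[0.0066, 0.02, 0.004], 0]
    - [[0.0067, 0.02, -0.001], 0]
    - [[0.0067, 0.02, -0.001], 0]
    - [[0.0064, 0.019, -0.006], 0]
    - [[0.0064, 0.019, -0.007], 0]
    - [[0.001, 0.003, -0.004], 0]
    - [[0, 0, -0.003], 0]
    - [[0, 0, 0], 0]
    - [[0, 0, 0], 0]

```text
time_s: 15.4
ee_pos: [0.492, 0.1694, 0.0437]
tool_rot: [-2.544, -1.842, -0.002]
contact_force: [-2.3, 2.6, 4.4]
opening: 0.0379
grip_force: 6.0
```

arm_command:
  commands:
    - [[0, 0, 0], 0]
    - [[0, 0, 0], 0]
    - [[0, 0, 0], 0]
    - [[0, 0, 0], 0]
  newtons: 40

```text
time_s: 15.73
ee_pos: [0.492, 0.1692, 0.0437]
tool_rot: [-2.545, -1.841, -0.002]
contact_force: [-2.4, 4.6, 5.2]
opening: 0.0369
grip_force: 40.0
```

Run:
```python
from h import *
w=snap('wrist','w8.png');s=snap('scene','s8.png');print(manip.observe()['ee_pos'],yaw())
a=cv2.imread('pics/w8.png');b=cv2.imread('pics/s8.png')[150:270,250:410]
cv2.imwrite('pics/v8.png',cv2.hconcat([cv2.resize(a,(400,300)),cv2.resize(b,(400,300),interpolation=cv2.INTER_CUBIC)]))
```

```text
[0.49206097 0.16921147 0.04371243] 71.76310498536533
```

View pics/v8.png

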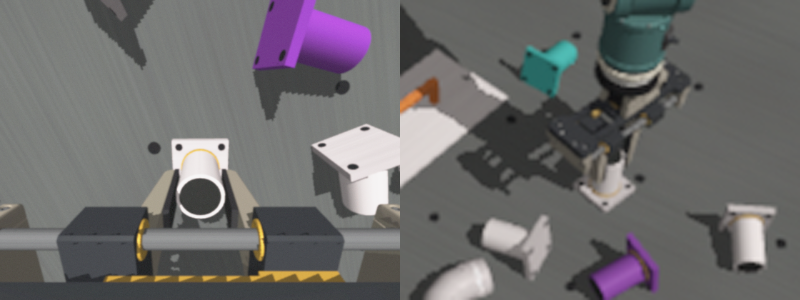

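The fitting stands upright in the grip, with its plate flat on the bench. I lift it and carry it over the box.

arm_command:
  commands:
    - [[0, 0, 0.03], 0]
    - [[0, 0, 0.05], 0]
    - [[0, 0, 0.06], 0]
    - [[0, 0, 0.06], 0]
    - [[0, 0, 0.06], 0]
    - [[0, 0, 0.06], 0]
    - [[0, -0.02, 0.02], -0.05]
    - [[0.005, -0.04, 0], -0.1]
    - [[0.01, -0.06, 0], -0.13]
    - [[0.01, -0.06, 0], -0.13]
    - [[0.01, -0.06, 0], -0.13]
    - [[0.01, -0.06, 0], -0.13]

```text
time_s: 16.83
ee_pos: [0.5089, 0.0448, 0.1784]
tool_rot: [2.941, 1.103, -0.004]
contact_force: [0.9, -0.0, -4.2]
opening: 0.0372
grip_force: 40.0
```

arm_command:
  commands:
    - [[0.01, -0.065, 0], -0.13]
    - [[0.01, -0.065, 0], -0.13]
    - [[0.01, -0.065, 0], -0.13]
    - [[0.01, -0.065, 0], -0.13]
    - [[0.01, -0.065, 0], -0.13]
    - [[0.01, -0.065, 0], -0.13]
    - [[0.01, -0.065, 0], -0.13]
    - [[0.01, -0.065, 0], -0.13]
    - [[0.01, -0.065, 0], -0.13]
    - [[0.01, -0.065, 0], 0]
    - [[0.01, -0.06, 0], 0]
    - [[0.005, -0.04, 0], 0]

```text
time_s: 17.83
ee_pos: [0.5538, -0.2566, 0.178]
tool_rot: [3.124, -0.312, -0.005]
contact_force: [0.3, -1.2, -3.1]
opening: 0.0368
grip_force: 40.0
```

arm_command:
  commands:
    - [[0.005, -0.03, 0], 0]
    - [[0.005, -0.02, 0], 0]
    - [[0.005, -0.005, 0], 0]
    - [[0, 0, 0], 0]
    - [[0, 0, 0], 0]
    - [[0, 0, 0], 0]

```text
time_s: 18.33
ee_pos: [0.5621, -0.2725, 0.1793]
tool_rot: [-3.126, 0.3, 0.001]
contact_force: [-0.9, -0.7, -4.1]
opening: 0.0374
grip_force: 40.0
```

Run:
```python
from h import *
w=snap('wrist','w9.png');print(manip.observe()['ee_pos'],yaw())
```

```text
[ 0.56211442 -0.27272729  0.17944377] -10.96814378559288
```

View pics/w9.png

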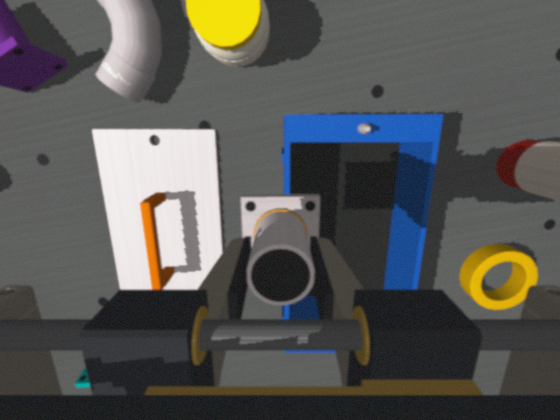

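The held fitting is upright over the box's edge. Its rim centre is at (281,272), the far edge of its plate at row 196, the far box pin at (365,128), and the far rim corners at (285,115) and (442,114).

Run:
```python
from h import *
w=snap('wrist');o=manip.observe();e=o['ee_pos'];y=np.radians(yaw());X=np.array([np.cos(y),np.sin(y)]);Y=np.array([np.sin(y),-np.cos(y)])
def rel(P): d=(P-e)[:2]; return round(d@X,4),round(d@Y,4)
print('tube top',rel(onz(w,281,272,.2057)))
print('plate far edge',rel(onz(w,241,197,.1437)),rel(onz(w,320,196,.1437)))
pin=onz(w,365,128,.096);A=onz(w,285,115,.08);B=onz(w,442,114,.08)
print('pin',pin,'corners',A,B,np.linalg.norm(A-B),np.degrees(np.arctan2(*(B-A)[:2]*[-1,-1])))
d=np.radians(-11.1);ux=np.array([np.cos(d),np.sin(d)]);print('centre from pin',pin[:2]-.117*ux,'from corners',((A+B)/2)[:2]-.129*ux)
print('pred pin',[proj(w,np.r_[np.array([.506,-.335])+.117*ux,.096])])
```

```text
tube top (np.float64(-0.0012), np.float64(-0.001))
plate far edge (np.float64(0.0253), np.float64(-0.0302)) (np.float64(0.026), np.float64(0.0276))
pin [ 0.62007823 -0.35542666  0.096     ] corners [ 0.64338862 -0.29155651  0.08      ] [ 0.61768206 -0.4277999   0.08      ] 0.1386473473389125 10.68501727920747
centre from pin [ 0.50526699 -0.33290159] from corners [ 0.50394859 -0.33484287]
pred pin [(np.float64(367.393989502737), np.float64(126.62073087202556))]
```

arm_command:
  commands:
    - [[0.005, -0.026, 0], 0]
    - [[0.005, -0.04, 0], 0]
    - [[0.005, -0.04, 0], 0]
    - [[0.005, -0.04, 0], 0]
    - [[0.005, -0.03, 0], 0]
    - [[0.005, -0.01, 0], 0]
    - [[0, 0, 0], 0]
    - [[0, 0, 0], 0]
    - [[0, 0, 0], 0]

```text
time_s: 19.18
ee_pos: [0.5741, -0.3473, 0.1792]
tool_rot: [-3.126, 0.301, 0.001]
contact_force: [-0.5, 0.1, -3.4]
opening: 0.0372
grip_force: 40.0
```

arm_command:
  commands:
    - [[0, 0, -0.02], 0]
    - [[0, 0, -0.04], 0]
    - [[0, 0, -0.04], 0]
    - [[0, 0, -0.04], 0]
    - [[0, 0, -0.04], 0]
    - [[0, 0, -0.04], 0]
    - [[0, 0, -0.04], 0]
    - [[0, 0, -0.03], 0]
    - [[0, 0, -0.02], 0]
    - [[0, 0, 0], 0]
    - [[0, 0, 0], 0]

```text
time_s: 20.1
ee_pos: [0.574, -0.3482, 0.0553]
tool_rot: [-3.127, 0.302, 0.0]
contact_force: [0.2, 0.5, -2.7]
opening: 0.0366
grip_force: 40.0
```

arm_command:
  commands:
    - [[0, 0, -0.006], 0]
    - [[0, 0, -0.006], 0]
    - [[0, 0, -0.004], 0]
    - [[0, 0, -0.002], 0]
    - [[0, 0, 0], 0]
    - [[0, 0, 0], 0]
  newtons: 10

```text
time_s: 20.6
ee_pos: [0.5741, -0.3486, 0.0488]
tool_rot: [3.127, -0.303, 0.001]
contact_force: [-0.6, -0.3, 0.6]
opening: 0.038
grip_force: 10.0
```

arm_command:
  commands:
    - [[0, 0, 0], 0]
    - [[0, 0, 0], 0]
    - [[0, 0, 0], 0]
    - [[0, 0, 0], 0]
  fingers: 56

```text
time_s: 20.93
ee_pos: [0.5742, -0.3486, 0.0485]
tool_rot: [3.127, -0.303, 0.001]
contact_force: [-0.4, 1.0, -0.4]
opening: 0.056
grip_force: 0.0
```

arm_command:
  commands:
    - [[0, 0, 0.02], 0]
    - [[0, 0, 0.04], 0]
    - [[0, 0, 0.06], 0]
    - [[0, 0, 0.06], 0]
    - [[0, 0, 0.06], 0]
    - [[0, 0, 0.06], 0]
    - [[0, 0, 0.06], 0]
    - [[0, 0, 0.02], 0]
    - [[0, 0, 0], 0]
    - [[0, 0, 0], 0]

```text
time_s: 21.77
ee_pos: [0.5737, -0.3484, 0.1999]
tool_rot: [3.127, -0.303, -0.0]
contact_force: [-0.3, 0.3, -0.1]
opening: 0.0561
grip_force: 0.0
```

Run:
```python
from h import *
w=snap('wrist','w10.png');s=snap('scene','s10.png');print(manip.observe()['ee_pos'],yaw())
# rim top circle check: bright steel blob inside box
for c,st,m in blobs(w,(0,0,165),(180,40,255),150): print(c.round(1),st,onz(w,*c,.075).round(3))
for c,st,m in blobs(s,*STEEL,100):
    P=onz(s,*c,.025)
    if .4<P[0]<.75 and .0<P[1]<.45: print('s',c.round(1),st[4],P.round(3))
```

```text
[ 0.5730016  -0.34794288  0.19829819] -11.059476127434607
[55.  53.2] [  14    0   68  119 3300] [ 0.749 -0.171  0.075]
[112.8 207.1] [   48   150   129   145 10580] [ 0.599 -0.171  0.075]
[281.  199.6] [262 182  41  37 358] [ 0.573 -0.348  0.075]
[122.9 246.4] [ 105  214   37   67 1747] [ 0.554 -0.166  0.075]
s [390.3 242.3] 302 [0.472 0.364 0.025]
s [297.9 246.1] 402 [0.639 0.122 0.025]
```

The first fitting stands in the box (rim ring at (281,200)). On to fitting 2.

arm_command:
  commands:
    - [[0.005, 0.03, 0], 0.12]
    - [[0.01, 0.05, 0], 0.15]
    - [[0.01, 0.06, 0], 0.15]
    - [[0.01, 0.064, 0], 0.15]
    - [[0.01, 0.064, 0], 0.15]
    - [[0.01, 0.064, 0], 0.15]
    - [[0.01, 0.064, 0], 0.15]
    - [[0.01, 0.064, 0], 0.15]
    - [[0.01, 0.064, 0], 0.15]
    - [[0.01, 0.064, 0], 0.15]
    - [[0.01, 0.064, 0], 0.15]
    - [[0.01, 0.064, 0], 0.15]

```text
time_s: 22.87
ee_pos: [0.6191, -0.0607, 0.1984]
tool_rot: [-2.588, -1.777, 0.003]
contact_force: [0.1, 0.1, 0.2]
opening: 0.0559
grip_force: 0.0
```

arm_command:
  commands:
    - [[0.01, 0.064, 0], 0.15]
    - [[0.01, 0.064, 0], 0.15]
    - [[0.01, 0.064, 0], 0.15]
    - [[0.01, 0.064, 0], 0.02]
    - [[0.01, 0.064, 0], 0]
    - [[0.01, 0.06, 0], 0]
    - [[0.005, 0.04, 0], 0]
    - [[0, 0.02, 0], 0]
    - [[0, 0, 0], 0]
    - [[0, 0, 0], 0]
    - [[0, 0, 0], 0]
    - [[0, 0, 0], 0]
  fingers: 62
  newtons: 6

```text
time_s: 23.87
ee_pos: [0.646, 0.1118, 0.1999]
tool_rot: [2.229, 2.213, -0.002]
contact_force: [-0.5, 0.3, 0.5]
opening: 0.0619
grip_force: 0.0
```

Run:
```python
from h import *
w=snap('wrist','w11.png');print(manip.observe()['ee_pos'],yaw())
for c,st,m in blobs(w,(0,0,165),(180,40,255),300): print(c.round(1),st,onz(w,*c,.03).round(3))
c,s,p=fit(w,(280,200));rows(p)
```

```text
[0.64609187 0.1121063  0.20004761] 89.60757007750775
[454.2 133.3] [  326     0   234   226 27612] [0.843 0.176 0.03 ]
[274.7 162.8] [249 151  53  24 969] [0.639 0.145 0.03 ]
[279.2 198.8] [265 178  29  41 972] [0.644 0.101 0.03 ]
[140.5 285.3] [120 279  50  12 387] [ 0.459 -0.016  0.03 ]
[225.1 307.4] [216 295  19  24 324] [ 0.569 -0.051  0.03 ]
[262.6 309.8] [243 299  43  20 719] [ 0.62  -0.056  0.03 ]
[350.  367.5] [ 327  350   47   34 1176] [ 0.745 -0.155  0.03 ]
[211.6 368.5] [190 360  42  16 305] [ 0.543 -0.155  0.03 ]
178 278.0 278.0 | 182 270.0 288.0 | 186 265.0 291.0 | 190 266.0 292.0 | 194 266.0 292.0 | 198 266.0 292.0 | 202 267.0 292.0 | 206 267.0 293.0 | 210 268.0 293.0 | 214 268.0 292.0 | 218 273.0 283.0 |
```

Run:
```python
from h import *
w=snap('wrist')
for r0,r1 in((.25,.85),(.35,.9)): print(axis(w,(279,199),r0,r1))
s=snap('scene');c,st,p=fit(w,(275,163));print(c)
# height check: plate far edge midpoint projected into scene vs plate seen there
r=axis(w,(279,199),.25,.85)[4]
for z in(.03,.041,.05): print(z,np.round(proj(s,onz(w,*r,z)),1))
cs,ss,ps=fit(s,(297,246),th=150);print(cs,ss);rows(ps,3)
```

```text
(array([0.64694872, 0.07991851, 0.041     ]), np.float64(-84.24505857464486), array([0.6445533, 0.1013953, 0.034    ]), np.float64(0.03253171311823038), (np.float64(281.5143840579709), np.float64(218.5)))
(array([0.64644289, 0.07992251, 0.041     ]), np.float64(-85.64350972968815), array([0.64490783, 0.09768329, 0.034     ]), np.float64(0.03241219410637605), (np.float64(281.0911914172784), np.float64(218.5)))
[274.66469428 163.01282051]
0.03 [284.  240.5]
0.041 [285.1 239. ]
0.05 [286.1 237.7]
[297.54179567 245.29721362] [283 236  27  23 323]
236 307.0 307.0 | 239 285.0 308.0 | 242 283.0 309.0 | 245 283.0 309.0 | 248 286.0 308.0 | 251 301.0 308.0 | 254 301.0 306.0 | 257 302.0 305.0 |
```

View pics/w11.png

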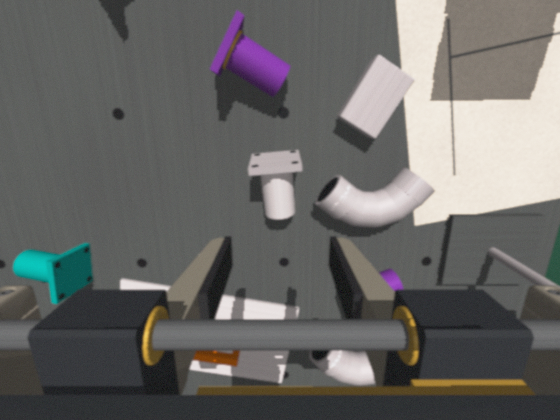

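The view shows fitting 2 (tube at (279,199)) with elbow_1's mouth close on its right at (316,195). The fingers need a narrow opening there, so I measure the gap.

Run:
```python
from h import *
im=cv2.imread('pics/w11.png')[:,:,::-1].astype(float);w=snap('wrist')
g=cv2.GaussianBlur(im.mean(2),(3,3),0)
for v in(180,188,194,200,206,212,218,224):
    print(v,g[v,292:350:3].astype(int))
for q in((316,190),(317,197),(320,204),(327,210),(335,216)): print(q,onz(w,*q,.022).round(4),onz(w,*q,.04).round(4))
```

```text
180 [ 88  80  96  95  94  94  95  95  96  95  94  96  89  55  34  89 191 194
 151 103]
188 [150  94  96  94  95  94  94  97  95  95  77  36  28  45 143 215 218 215
 221 224]
194 [160  99  96  94  94  95  94  95  95  66  30  32  90 181 207 213 218 225
 227 217]
200 [170 110  97  94  95  94  95  93  87  54  92 144 171 181 188 199 210 214
 216 218]
206 [177 115  96  93  95  93  93  66  60  75  95 113 132 152 174 178 184 191
 198 206]
212 [181 117  96  93  94  94  79  55  51  52  54  63  83 102 121 139 155 170
 170 178]
218 [ 78  95  95  94  95  93  93  73  55  52  52  53  52  54  68  82  93 104
 120 134]
224 [94 95 95 95 94 95 95 93 94 85 64 54 53 54 51 52 51 54 56 68]
(316, 190) [0.6897 0.1106 0.022 ] [0.6874 0.115  0.04  ]
(317, 197) [0.6911 0.1017 0.022 ] [0.6888 0.1065 0.04  ]
(320, 204) [0.6951 0.0927 0.022 ] [0.6926 0.098  0.04  ]
(327, 210) [0.7042 0.0848 0.022 ] [0.7012 0.0905 0.04  ]
(335, 216) [0.7146 0.0768 0.022 ] [0.711  0.0829 0.04  ]
```

arm_command:
  commands:
    - [[-0.001, -0.03, 0], 0.07]
    - [[0, -0.03, 0], 0.057]
    - [[0, 0, -0.04], 0]
    - [[0, 0, -0.05], 0]
    - [[0, 0, -0.05], 0]
    - [[0, 0, -0.05], 0]
    - [[0, 0, -0.05], 0]
    - [[0, 0, -0.04], 0]
    - [[0, 0, 0], 0]
    - [[0, 0, 0], 0]
    - [[0, 0, 0], 0]
  fingers: 46

```text
time_s: 24.98
ee_pos: [0.6463, 0.0901, 0.0893]
tool_rot: [2.113, 2.324, 0.002]
contact_force: [-0.6, 0.7, 0.9]
opening: 0.0458
grip_force: 0.0
```

Run:
```python
from h import *
w=snap('wrist','w12.png');print(manip.observe()['ee_pos'],yaw(),manip.observe()['opening']);
for c,st,m in blobs(w,(0,0,165),(180,40,255),600): print(c.round(1),st)
for r in((.55,.9),(.65,.92)): print(axis(w,(280,230),*r))
```

```text
[0.6465448  0.09013771 0.08970625] 95.44481087605273 0.04612924975466562
[478.4 142.9] [  348     0   212   262 30901]
[278.5 155.4] [ 237  140   84   31 2164]
[279.2 208.2] [ 260  178   40   60 2102]
[ 60.4 308.6] [ 42 296  44  23 742]
(array([0.64625089, 0.08002165, 0.041     ]), np.float64(-84.9857888969435), array([0.64516895, 0.0924142 , 0.034     ]), np.float64(0.032261401332830765), (np.float64(279.207251082251), np.float64(237.5)))
(array([0.64575491, 0.0799753 , 0.041     ]), np.float64(-87.32592888665124), array([0.64542356, 0.08941481, 0.034     ]), np.float64(0.03211216299112581), (np.float64(278.5915441176471), np.float64(237.5)))
```

arm_command:
  commands:
    - [[-0.003, -0.005, -0.03], 0]
    - [[0, 0, -0.04], 0]
    - [[0, 0, -0.04], 0]
    - [[0, 0, -0.04], 0]
    - [[0, 0, -0.04], 0]
    - [[0, 0, -0.018], 0]
    - [[0, 0, 0], 0]
    - [[0, 0, 0], 0]

```text
time_s: 25.7
ee_pos: [0.6444, 0.088, 0.0049]
tool_rot: [-2.113, -2.324, 0.0]
contact_force: [0.1, 0.1, 0.2]
opening: 0.046
grip_force: 0.0
```

arm_command:
  commands:
    - [[0, 0, 0], 0]
    - [[0, 0, 0], 0]
    - [[0, 0, 0], 0]
    - [[0, 0, 0], 0]
    - [[0, 0, 0], 0]
    - [[0, 0, 0], 0]
  fingers: 0
  newtons: 6

```text
time_s: 26.2
ee_pos: [0.6451, 0.0881, 0.0058]
tool_rot: [2.113, 2.324, 0.002]
contact_force: [0.5, 0.5, 3.9]
opening: 0.0381
grip_force: 6.0
```

arm_command:
  commands:
    - [[-0.0005, 0.005, 0.013], 0]
    - [[-0.0005, 0.005, 0.013], 0]
    - [[-0.001, 0.012, 0.02], 0]
    - [[-0.001, 0.012, 0.02], 0]
    - [[-0.0016, 0.017, 0.016], 0]
    - [[-0.0016, 0.017, 0.016], 0]
    - [[-0.002, 0.02, 0.011], 0]
    - [[-0.002, 0.02, 0.011], 0]
    - [[-0.002, 0.022, 0.005], 0]
    - [[-0.002, 0.022, 0.005], 0]
    - [[-0.002, 0.023, -0.001], 0]
    - [[-0.002, 0.023, -0.001], 0]

```text
time_s: 27.2
ee_pos: [0.6373, 0.1676, 0.0562]
tool_rot: [2.113, 2.324, -0.0]
contact_force: [0.7, -3.0, -1.3]
opening: 0.038
grip_force: 6.0
```

arm_command:
  commands:
    - [[-0.002, 0.022, -0.006], 0]
    - [[-0.002, 0.022, -0.007], 0]
    - [[0, 0.002, -0.004], 0]
    - [[0, 0, -0.003], 0]
    - [[0, 0, 0], 0]
    - [[0, 0, 0], 0]
    - [[0, 0, 0], 0]

```text
time_s: 27.78
ee_pos: [0.637, 0.186, 0.0496]
tool_rot: [2.112, 2.323, 0.004]
contact_force: [0.2, -2.7, 6.1]
opening: 0.0377
grip_force: 6.0
```

arm_command:
  commands:
    - [[0, 0, 0], 0]
    - [[0, 0, 0], 0]
    - [[0, 0, 0], 0]
    - [[0, 0, 0], 0]
  newtons: 40

```text
time_s: 28.12
ee_pos: [0.637, 0.1861, 0.0496]
tool_rot: [2.112, 2.322, 0.004]
contact_force: [0.8, -2.3, 6.6]
opening: 0.0373
grip_force: 40.0
```

```bash
cat >> h.py <<'E'
def ring(w,zt,uv=(281,265)):
    """rim of a held/standing tube: dark bore ellipse near uv"""
    g=cv2.GaussianBlur(cv2.cvtColor(w['color'],cv2.COLOR_RGB2GRAY),(3,3),0)
    n,l,s,c=cv2.connectedComponentsWithStats(cv2.inRange(g,0,75))
    k=[(c[i],s[i]) for i in range(1,n) if 60<s[i][4]<6000 and np.hypot(*(c[i]-uv))<45]
    o=manip.observe();e=o['ee_pos'];y=np.radians(yaw());X=np.array([np.cos(y),np.sin(y)]);Y=np.array([np.sin(y),-np.cos(y)])
    for a,b in k: P=onz(w,*a,zt);d=(P-e)[:2];print('bore',a.round(1),b,P.round(4),'rel',(d@X).round(4),(d@Y).round(4))
E
python3 - <<'E'
from h import *
w=snap('wrist','w13.png');e=manip.observe()['ee_pos'];print(e,yaw());ring(w,.07)
c,s,p=fit(w,(283,220));print(c,s);rows(p,8)
for c,st,m in blobs(w,(0,0,165),(180,40,255),300): print(c.round(1),st)
E
```

```text
[0.63704073 0.18604334 0.04963141] 95.42160476460197
bore [253.7 294.8] [ 220  235   86   86 1974] [0.6227 0.1671 0.07  ] rel -0.0175 -0.016
bore [280.1 288.1] [ 252  276   57   25 1098] [0.6378 0.173  0.07  ] rel -0.0131 -0.0004
[280.90249944 236.23440667] [ 251  191   60   91 4441]
191 281.0 282.0 | 199 259.0 303.0 | 207 257.0 307.0 | 215 256.0 307.0 | 223 255.0 307.0 | 231 255.0 308.0 | 239 254.0 308.0 | 247 253.0 308.0 | 255 253.0 309.0 | 263 252.0 309.0 | 271 251.0 309.0 | 279 251.0 307.0 | 
[499.3 168.2] [  390     0   170   320 25225]
[282.3 172.5] [237 167  91  12 792]
[280.9 236.2] [ 251  191   60   91 4436]
[552.4 256.1] [541 217  19  71 939]
[491.2 361.3] [474 351  36  26 656]
```

Run:
```python
from h import *
s=snap('scene','s13.png')
a=cv2.imread('pics/w13.png');b=cv2.imread('pics/s13.png')[180:300,250:410]
cv2.imwrite('pics/v13.png',cv2.hconcat([cv2.resize(a,(400,300)),cv2.resize(b,(400,300),interpolation=cv2.INTER_CUBIC)]))
```

```text
(no output)
```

View pics/v13.png

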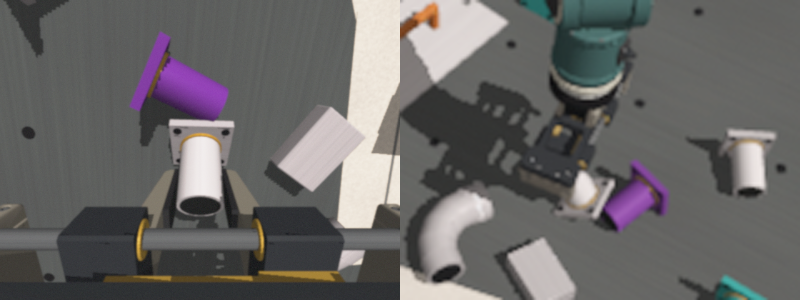

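Fitting 2 was dragged and leans about 30° (tube leaning towards −y), with its plate close to the purple one. I lift it a little, move it back, set its edge down and let it settle onto its plate by loosening slowly.

arm_command:
  commands:
    - [[0, 0, 0.015], 0]
    - [[0, 0, 0.015], 0]
    - [[0, -0.02, 0], 0]
    - [[0, -0.025, 0], 0]
    - [[0, -0.02, 0], 0]
    - [[0, 0, 0], 0]
    - [[0, 0, -0.014], 0]
    - [[0, 0, -0.012], 0]
    - [[0, 0, 0], 0]
    - [[0, 0, 0], 0]

```text
time_s: 29.05
ee_pos: [0.6356, 0.1596, 0.0498]
tool_rot: [2.113, 2.325, -0.0]
contact_force: [-0.4, -2.5, 2.5]
opening: 0.0368
grip_force: 40.0
```

arm_command:
  commands:
    - [[0, 0, 0], 0]
    - [[0, 0, 0], 0]
    - [[0, 0, 0], 0]
    - [[0, 0, 0], 0]
    - [[0, 0, 0], 0]
    - [[0, 0, 0], 0]
  newtons: 3

```text
time_s: 29.55
ee_pos: [0.6355, 0.1599, 0.0498]
tool_rot: [-2.113, -2.325, -0.001]
contact_force: [0.8, 0.3, -0.4]
opening: 0.0379
grip_force: 3.0
```

Run:
```python
from h import *
w=snap('wrist','w14.png');e=manip.observe()['ee_pos'];print(e,yaw());ring(w,.07)
for c,st,m in blobs(w,(0,0,165),(180,40,255),300): print(c.round(1),st)
```

```text
[0.63552415 0.15985974 0.04977763] 95.46247323999
bore [252.6 293.9] [ 218  232   89   89 2006] [0.6206 0.1414 0.07  ] rel -0.017 -0.0167
bore [280.3 287.8] [ 253  275   56   26 1123] [0.6365 0.147  0.07  ] rel -0.0129 -0.0003
[505.  167.3] [  399     0   161   319 24732]
[281.1 172.8] [237 168  90  11 789]
[280.8 236.4] [ 249  192   62  100 4433]
[555.9 266. ] [550 231  10  57 326]
```

arm_command:
  commands:
    - [[0, 0, 0], 0]
    - [[0, 0, 0], 0]
    - [[0, 0, 0], 0]
    - [[0, 0, 0], 0]
    - [[0, 0, 0], 0]
    - [[0, 0, 0], 0]
    - [[0, 0, 0], 0]
    - [[0, 0, 0], 0]
  fingers: 44

```text
time_s: 30.27
ee_pos: [0.6354, 0.1595, 0.0498]
tool_rot: [2.113, 2.325, -0.0]
contact_force: [0.8, -0.4, -0.2]
opening: 0.0438
grip_force: 0.0
```

Run:
```python
from h import *
w=snap('wrist','w15.png');e=manip.observe()['ee_pos'];print(e,yaw());ring(w,.07)
for c,st,m in blobs(w,(0,0,165),(180,40,255),300): print(c.round(1),st)
```

```text
[0.63546461 0.15948175 0.04977794] 95.44762643376306
bore [245.2 272.9] [ 210  228   78   93 2544] [0.6154 0.1544 0.07  ] rel -0.0032 -0.0205
bore [296.4 293. ] [ 277  258   34   63 1253] [0.6462 0.144  0.07  ] rel -0.0164 0.0092
[505.3 166.5] [  400     0   160   319 24604]
[280.8 184.8] [ 242  150   81   99 3669]
[556.  266.3] [550 232  10  56 317]
```

Run:
```python
from h import *
f=snap('wrist');im=f['color'];g=im.mean(2)
y=np.radians(yaw());X=np.array([np.cos(y),np.sin(y),0])
L,Rr=onz(f,242,152,.008),onz(f,323,152,.008);print(L,Rr,np.linalg.norm(L-Rr))
C=(L+Rr)/2-.029*X
for k in(-.019,0,.019): print(np.round(proj(f,np.r_[(C+k*X)[:2],.07]),1))
Yv=np.array([np.sin(y),-np.cos(y),0]);print([np.round(proj(f,np.r_[(C+k*Yv)[:2],.07]),1) for k in(-.019,.019)])
print(C)
print('col281',[(v,int(g[v,281])) for v in range(145,310,5)])
```

```text
[0.60222532 0.21574642 0.008     ] [0.66028225 0.22121707 0.008     ] 0.05831411297998114
[283.2 250.2]
[283.3 218.2]
[283.4 184. ]
[array([248.4, 218.2]), array([318.2, 218.2])]
[0.63400925 0.18961295 0.008     ]
col281 [(145, 52), (150, 120), (155, 200), (160, 206), (165, 165), (170, 194), (175, 194), (180, 195), (185, 228), (190, 47), (195, 49), (200, 48), (205, 46), (210, 47), (215, 49), (220, 46), (225, 51), (230, 45), (235, 49), (240, 49), (245, 170), (250, 94), (255, 54), (260, 56), (265, 56), (270, 95), (275, 97), (280, 95), (285, 95), (290, 95), (295, 95), (300, 98), (305, 94)]
```

It now stands upright on its plate: the bore spans rows 188–245, as predicted for a vertical tube. I re-centre and take it firmly by the tube.

arm_command:
  commands:
    - [[0, 0, 0], 0]
    - [[0, 0, 0], 0]
    - [[0, 0, 0], 0]
    - [[-0.002, 0.025, 0], 0]
    - [[-0.002, 0.025, 0], 0]
    - [[0, 0.025, 0], 0]
    - [[0, 0, -0.02], 0]
    - [[0, 0, -0.021], 0]
    - [[0, 0, 0], 0]
    - [[0, 0, 0], 0]
  fingers: 58

```text
time_s: 31.2
ee_pos: [0.6332, 0.1887, 0.032]
tool_rot: [-2.113, -2.324, 0.004]
contact_force: [-0.4, 0.1, 0.5]
opening: 0.0581
grip_force: 0.0
```

arm_command:
  commands:
    - [[0, 0, 0], 0]
    - [[0, 0, 0], 0]
    - [[0, 0, 0], 0]
    - [[0, 0, 0], 0]
    - [[0, 0, 0], 0]
    - [[0, 0, 0], 0]
    - [[0, 0, 0], 0]
    - [[0, 0, 0], 0]
  fingers: 0
  newtons: 40

```text
time_s: 31.87
ee_pos: [0.6339, 0.1892, 0.0337]
tool_rot: [2.113, 2.324, -0.0]
contact_force: [-0.6, -1.1, 2.4]
opening: 0.0375
grip_force: 40.0
```

Run:
```python
from h import *
f=snap('wrist');g=f['color'].mean(2);print(manip.observe()['ee_pos'],yaw(),manip.observe()['opening'])
for c,st,m in blobs(f,(0,0,165),(180,40,255),300): print(c.round(1),st)
e=manip.observe()['ee_pos']
print([np.round(proj(f,np.r_[e[:2],.07]),1)]);print('col281',[(v,int(g[v,281])) for v in range(150,310,6)])
```

```text
[0.63391505 0.18923507 0.03364797] 95.43933236646377 0.037543662010272066
[509.  183.8] [  402     0   158   320 22356]
[279.9 211.1] [ 240  194   83   44 1754]
[280.1 248.9] [ 244  213   71  100 2457]
[490.7 370.9] [ 473  351   37   44 1188]
[array([280.8, 283.1])]
col281 [(150, 108), (156, 99), (162, 88), (168, 71), (174, 54), (180, 53), (186, 50), (192, 54), (198, 198), (204, 204), (210, 145), (216, 197), (222, 193), (228, 195), (234, 197), (240, 195), (246, 197), (252, 186), (258, 46), (264, 52), (270, 44), (276, 47), (282, 48), (288, 46), (294, 46), (300, 39), (306, 49)]
```

arm_command:
  commands:
    - [[0, 0, 0.03], 0]
    - [[0, 0, 0.05], 0]
    - [[0, 0, 0.06], 0]
    - [[0, 0, 0.06], 0]
    - [[0, 0, 0.06], 0]
    - [[0, 0, 0.06], 0]
    - [[0, -0.02, 0], -0.06]
    - [[-0.01, -0.04, 0], -0.1]
    - [[-0.015, -0.06, 0], -0.14]
    - [[-0.015, -0.06, 0], -0.14]
    - [[-0.015, -0.06, 0], -0.14]
    - [[-0.015, -0.06, 0], -0.14]

```text
time_s: 32.92
ee_pos: [0.6054, 0.0688, 0.1617]
tool_rot: [-2.682, -1.636, -0.001]
contact_force: [0.1, 0.2, -2.8]
opening: 0.0369
grip_force: 40.0
```

arm_command:
  commands:
    - [[-0.015, -0.06, 0], -0.14]
    - [[-0.015, -0.06, 0], -0.14]
    - [[-0.015, -0.06, 0], -0.14]
    - [[-0.015, -0.06, 0], -0.14]
    - [[-0.015, -0.06, 0], -0.14]
    - [[-0.015, -0.06, 0], -0.14]
    - [[-0.015, -0.06, 0], -0.14]
    - [[-0.015, -0.06, 0], -0.14]
    - [[-0.015, -0.06, 0], -0.14]
    - [[-0.015, -0.06, 0], -0.14]
    - [[-0.015, -0.06, 0], -0.14]
    - [[-0.015, -0.06, 0], -0.1]

```text
time_s: 33.92
ee_pos: [0.5337, -0.219, 0.1618]
tool_rot: [-3.127, 0.301, -0.001]
contact_force: [-0.4, -0.0, -2.2]
opening: 0.0375
grip_force: 40.0
```

arm_command:
  commands:
    - [[-0.015, -0.06, 0], 0]
    - [[-0.015, -0.06, 0], 0]
    - [[-0.015, -0.06, 0], 0]
    - [[-0.015, -0.05, 0], 0]
    - [[-0.01, -0.04, 0], 0]
    - [[-0.005, -0.015, 0], 0]
    - [[0, 0, 0], 0]
    - [[0, 0, 0], 0]
    - [[0, 0, 0], 0]
    - [[0, 0, 0], 0]

```text
time_s: 34.75
ee_pos: [0.5047, -0.3306, 0.1614]
tool_rot: [-3.127, 0.29, -0.0]
contact_force: [-0.4, 0.1, -3.0]
opening: 0.0372
grip_force: 40.0
```

Run:
```python
from h import *
f=snap('wrist','w16.png');g=f['color'].mean(2);e=manip.observe()['ee_pos'];print(e,yaw(),manip.observe()['opening'])
zt=e[2]+.0363; print(np.round(proj(f,np.r_[e[:2],zt]),1));print('col281',[(v,int(g[v,281])) for v in range(150,312,6)])
```

```text
[ 0.50455224 -0.3309702   0.16143493] -10.622612040411546 0.037590033693727785
[283.2 279.9]
col281 [(150, 57), (156, 205), (162, 40), (168, 33), (174, 38), (180, 36), (186, 34), (192, 37), (198, 187), (204, 199), (210, 123), (216, 98), (222, 98), (228, 99), (234, 99), (240, 96), (246, 99), (252, 94), (258, 27), (264, 29), (270, 24), (276, 31), (282, 26), (288, 26), (294, 15), (300, 31), (306, 33)]
```

arm_command:
  commands:
    - [[0, -0.006, -0.02], -0.008]
    - [[0, 0, -0.04], 0]
    - [[0, 0, -0.04], 0]
    - [[0, 0, -0.04], 0]
    - [[0, 0, -0.04], 0]
    - [[0, 0, -0.04], 0]
    - [[0, 0, -0.04], 0]
    - [[0, 0, -0.03], 0]
    - [[0, 0, -0.01], 0]
    - [[0, 0, 0], 0]
    - [[0, 0, 0], 0]

```text
time_s: 35.72
ee_pos: [0.5042, -0.335, 0.0416]
tool_rot: [3.127, -0.304, 0.001]
contact_force: [0.5, 0.5, -1.8]
opening: 0.0373
grip_force: 40.0
```

arm_command:
  commands:
    - [[0, 0, -0.002], 0]
    - [[0, 0, -0.002], 0]
    - [[0, 0, -0.002], 0]
    - [[0, 0, 0], 0]
    - [[0, 0, 0], 0]
  newtons: 10

```text
time_s: 36.13
ee_pos: [0.504, -0.335, 0.0393]
tool_rot: [3.127, -0.304, 0.001]
contact_force: [0.4, 0.5, -2.3]
opening: 0.0376
grip_force: 10.0
```

arm_command:
  commands:
    - [[0, 0, 0], 0]
    - [[0, 0, 0], 0]
    - [[0, 0, 0], 0]
    - [[0, 0, 0], 0]
  fingers: 56

```text
time_s: 36.47
ee_pos: [0.5042, -0.335, 0.0393]
tool_rot: [3.127, -0.304, 0.001]
contact_force: [0.1, 0.0, 0.0]
opening: 0.0556
grip_force: 0.0
```

arm_command:
  commands:
    - [[0, 0, 0.02], 0]
    - [[0, 0, 0.04], 0]
    - [[0, 0, 0.06], 0]
    - [[0, 0, 0.06], 0]
    - [[0, 0, 0.06], 0]
    - [[0, 0, 0.06], 0]
    - [[0, 0, 0.06], 0]
    - [[0, 0, 0.04], 0]
    - [[0, 0, 0], 0]
    - [[0, 0, 0], 0]

```text
time_s: 37.3
ee_pos: [0.5043, -0.3351, 0.2003]
tool_rot: [3.126, -0.304, 0.003]
contact_force: [-0.2, 0.1, 0.2]
opening: 0.0562
grip_force: 0.0
```

Run:
```python
from h import *
w=snap('wrist','w17.png');s=snap('scene','s17.png');print(manip.observe()['ee_pos'],yaw())
for c,st,m in blobs(w,(0,0,150),(180,40,255),150): print(c.round(1),st,onz(w,*c,.075).round(3))
for c,st,m in blobs(s,*STEEL,100):
    P=onz(s,*c,.025)
    if .4<P[0]<.75 and .0<P[1]<.45: print('s',c.round(1),st[4],P.round(3))
```

```text
[ 0.50325332 -0.33447048  0.19814616] -11.102256262502378
[49.4 22.1] [  29    0   40   49 1322] [ 0.705 -0.164  0.075]
[146.7   7.9] [130   0  33  19 265] [ 0.698 -0.252  0.075]
[108.5 180.5] [   34    90   143   196 16470] [ 0.558 -0.164  0.075]
[475.8 124.2] [ 445   95   73   62 2549] [ 0.541 -0.536  0.075]
[552.4 133.4] [542 102  18  60 742] [ 0.518 -0.61   0.075]
[283.7 128.1] [260 105  45  50 817] [ 0.574 -0.351  0.075]
[114.1 195.7] [  94  160   41   73 2109] [ 0.541 -0.164  0.075]
[286.2 167.5] [272 164  32   9 204] [ 0.536 -0.346  0.075]
[280.8 197.8] [262 178  41  40 432] [ 0.505 -0.335  0.075]
s [390.2 242.3] 299 [0.472 0.364 0.025]
```

Both fittings stand upright (rims at (284,128) and (281,198)). Fitting 3 is still at (0.472,0.364), so I go to it with tool x facing its plate.

arm_command:
  commands:
    - [[0, 0.03, 0], 0.12]
    - [[0, 0.05, 0], 0.155]
    - [[0, 0.055, 0], 0.155]
    - [[0, 0.055, 0], 0.155]
    - [[0, 0.055, 0], 0.155]
    - [[0, 0.055, 0], 0.155]
    - [[0, 0.055, 0], 0.155]
    - [[0, 0.055, 0], 0.155]
    - [[0, 0.055, 0], 0.155]
    - [[0, 0.055, 0], 0.155]
    - [[0, 0.055, 0], 0.155]
    - [[0, 0.055, 0], 0.155]
  fingers: 62
  newtons: 5

```text
time_s: 38.4
ee_pos: [0.5028, -0.0817, 0.1976]
tool_rot: [-2.55, -1.831, 0.003]
contact_force: [1.0, -0.7, 0.1]
opening: 0.062
grip_force: 0.0
```

arm_command:
  commands:
    - [[0, 0.055, 0], 0.155]
    - [[0, 0.055, 0], 0.155]
    - [[0, 0.055, 0], 0.155]
    - [[0, 0.055, 0], 0.155]
    - [[0, 0.055, 0], 0.155]
    - [[0, 0.055, 0], 0.155]
    - [[0, 0.055, 0], 0.155]
    - [[0, 0.055, 0], 0.155]
    - [[0, 0.055, 0], 0.155]
    - [[0, 0.055, 0], 0.155]
    - [[0, 0.055, 0], 0.155]
    - [[0, 0.055, 0], 0.155]

```text
time_s: 39.4
ee_pos: [0.503, 0.1819, 0.1977]
tool_rot: [-0.678, -3.065, 0.001]
contact_force: [0.4, 1.1, -0.6]
opening: 0.0622
grip_force: 0.0
```

arm_command:
  commands:
    - [[-0.01, 0.055, 0], 0.155]
    - [[-0.01, 0.055, 0], 0.155]
    - [[-0.01, 0.055, 0], 0.155]
    - [[-0.01, 0.055, 0], 0.155]
    - [[-0.01, 0.055, 0], 0.155]
    - [[-0.01, 0.055, 0], 0.155]
    - [[-0.01, 0.055, 0], 0.155]
    - [[0, 0.03, 0], 0.12]
    - [[0, 0, 0], 0]
    - [[0, 0, 0], 0]
    - [[0, 0, 0], 0]

```text
time_s: 40.32
ee_pos: [0.4759, 0.3457, 0.198]
tool_rot: [0.779, -3.042, 0.002]
contact_force: [0.3, -0.3, -0.5]
opening: 0.0619
grip_force: 0.0
```

Run:
```python
from h import *
w=snap('wrist','w18.png');o=manip.observe();print(o['ee_pos'],yaw(),o['qpos'].round(2))
for c,st,m in blobs(w,(0,0,150),(180,40,255),150):
    rc=cv2.minAreaRect(np.argwhere(m)[:,::-1].astype(np.float32)); print(c.round(1),st,onz(w,*c,.03).round(3),np.round(rc[1]),round(rc[2]))
c,s,p=fit(w,(280,190),th=150);rows(p)
```

```text
[0.47617038 0.34555385 0.1982759 ] -151.2551140537004 [-0.01  0.57 -0.92  1.73  0.5   1.1   0.98]
[290.  208.8] [ 264  186   55   53 1806] [0.491 0.369 0.03 ] [52. 54.] 90
[ 17.5 267.1] [   0  237   55   52 1222] [0.728 0.098 0.03 ] [40. 66.] 59
[197.6 369.4] [182 349  28  38 715] [0.768 0.37  0.03 ] [37. 27.] 90
186 264.0 296.0 | 190 264.0 318.0 | 194 266.0 318.0 | 198 275.0 306.0 | 202 275.0 306.0 | 206 275.0 305.0 | 210 275.0 305.0 | 214 275.0 305.0 | 218 275.0 304.0 | 222 274.0 304.0 | 226 274.0 304.0 | 230 274.0 304.0 | 234 275.0 302.0 | 238 283.0 295.0 |
```

Run:
```python
from h import *
w=snap('wrist')
for r0,r1 in((.28,.85),(.4,.85)): r=axis(w,(290,209),r0,r1,th=150);print(r)
s=snap('scene')
for z in(.03,.041,.05): print(z,np.round(proj(s,onz(w,*r[4],z)),1))
cs,ss,ps=fit(s,(390,242),th=150);print(cs,ss);rows(ps,3)
e=onz(w,*[264,187],.055),onz(w,*[318,191],.055);print(e, np.degrees(np.arctan2(*(e[1]-e[0])[1::-1])))
```

```text
(array([0.5221013 , 0.38339637, 0.041     ]), np.float64(26.113242271713485), array([0.49615118, 0.37105722, 0.034     ]), np.float64(0.03863710345511356), (np.float64(288.45695564516143), np.float64(238.5)))
(array([0.52215721, 0.38329424, 0.041     ]), np.float64(25.836724525259505), array([0.50005089, 0.37298341, 0.034     ]), np.float64(0.038495528015775556), (np.float64(288.36101449275355), np.float64(238.5)))
0.03 [390.9 256.8]
0.041 [391.4 253.5]
0.05 [391.9 250.8]
[390.29166667 242.01136364] [381 232  19  24 264]
232 381.0 394.0 | 235 385.0 399.0 | 238 385.0 395.0 | 241 385.0 395.0 | 244 386.0 395.0 | 247 386.0 395.0 | 250 386.0 395.0 | 253 386.0 395.0 | 
(array([0.47656963, 0.32672154, 0.055     ]), array([0.45189275, 0.38125009, 0.055     ])) 114.34911863046807
```

arm_command:
  commands:
    - [[0.042, 0.04, 0], -0.04]
    - [[0.042, 0.039, 0], -0.036]
    - [[0, 0, -0.04], 0]
    - [[0, 0, -0.05], 0]
    - [[0, 0, -0.05], 0]
    - [[0, 0, -0.05], 0]
    - [[0, 0, -0.05], 0]
    - [[0, 0, -0.03], 0]
    - [[0, 0, 0], 0]
    - [[0, 0, 0], 0]
    - [[0, 0, 0], 0]
  fingers: 56

```text
time_s: 41.38
ee_pos: [0.5101, 0.3792, 0.0923]
tool_rot: [-0.693, 3.063, 0.001]
contact_force: [-0.0, 0.1, 0.6]
opening: 0.0558
grip_force: 0.0
```

Run:
```python
from h import *
w=snap('wrist','w19.png');o=manip.observe();print(o['ee_pos'],yaw())
for r in((.4,.85),(.55,.9)): print(axis(w,(280,210),*r,th=150))
c,s,p=fit(w,(280,210),th=150);print(c,s);rows(p,6)
```

```text
[0.51017545 0.37929196 0.09247087] -154.5011764382343
(array([0.52732677, 0.39174052, 0.041     ]), np.float64(26.45220188776298), array([0.50163725, 0.37899487, 0.034     ]), np.float64(0.04816150168186397), (np.float64(283.41092023877036), np.float64(246.5)))
(array([0.5249582 , 0.39672687, 0.041     ]), np.float64(37.05086067019955), array([0.50802472, 0.38345655, 0.034     ]), np.float64(0.049572031411017424), (np.float64(290.0777126099706), np.float64(246.5)))
[280.49349241 194.11778742] [ 233  154   94   93 4610]
154 295.0 317.0 | 160 234.0 318.0 | 166 234.0 316.0 | 172 253.0 307.0 | 178 253.0 300.0 | 184 254.0 304.0 | 190 254.0 316.0 | 196 255.0 315.0 | 202 255.0 301.0 | 208 256.0 314.0 | 214 251.0 313.0 | 220 255.0 300.0 | 226 256.0 314.0 | 232 258.0 324.0 | 238 273.0 313.0 | 244 286.0 288.0 |
```

Run:
```python
from h import *
w=snap('wrist')
c,s,p=fit(w,(280,210),th=180);print(c,s);rows(p,6)
for r in((.4,.85),(.5,.9)): print(axis(w,(280,210),*r,th=180))
```

```text
[281.44545455 194.93479624] [ 257  155   60   81 3190]
155 284.0 315.0 | 161 279.0 315.0 | 167 270.0 313.0 | 173 259.0 299.0 | 179 260.0 299.0 | 185 261.0 299.0 | 191 261.0 299.0 | 197 257.0 299.0 | 203 257.0 299.0 | 209 257.0 299.0 | 215 258.0 299.0 | 221 258.0 299.0 | 227 259.0 298.0 | 233 263.0 290.0 | 
(array([0.52080936, 0.38303504, 0.041     ]), np.float64(22.64880622649335), array([0.49847634, 0.37379044, 0.034     ]), np.float64(0.0352096843262789), (np.float64(277.1822715572716), np.float64(235.5)))
(array([0.52044277, 0.38380642, 0.041     ]), np.float64(25.10502075930764), array([0.50321078, 0.3757003 , 0.034     ]), np.float64(0.0359691243298339), (np.float64(278.2250274926686), np.float64(235.5)))
```

arm_command:
  commands:
    - [[-0.005, -0.003, -0.03], 0]
    - [[0, 0, -0.04], 0]
    - [[0, 0, -0.04], 0]
    - [[0, 0, -0.04], 0]
    - [[0, 0, -0.04], 0]
    - [[0, 0, -0.024], 0]
    - [[0, 0, 0], 0]
    - [[0, 0, 0], 0]

```text
time_s: 42.15
ee_pos: [0.5069, 0.3776, 0.0044]
tool_rot: [0.694, -3.062, 0.0]
contact_force: [0.3, 0.4, -0.1]
opening: 0.0561
grip_force: 0.0
```

arm_command:
  commands:
    - [[0, 0, 0], 0]
    - [[0, 0, 0], 0]
    - [[0, 0, 0], 0]
    - [[0, 0, 0], 0]
    - [[0, 0, 0], 0]
    - [[0, 0, 0], 0]
    - [[0, 0, 0], 0]
  fingers: 0
  newtons: 5

```text
time_s: 42.73
ee_pos: [0.5085, 0.3776, 0.0061]
tool_rot: [-0.693, 3.062, 0.0]
contact_force: [2.2, -0.7, 3.7]
opening: 0.0382
grip_force: 5.0
```

arm_command:
  commands:
    - [[-0.0045, -0.002, 0.012], 0]
    - [[-0.0045, -0.002, 0.012], 0]
    - [[-0.0107, -0.005, 0.018], 0]
    - [[-0.0107, -0.005, 0.018], 0]
    - [[-0.0146, -0.007, 0.014], 0]
    - [[-0.0146, -0.007, 0.014], 0]
    - [[-0.0174, -0.008, 0.01], 0]
    - [[-0.0174, -0.008, 0.01], 0]
    - [[-0.019, -0.009, 0.004], 0]
    - [[-0.019, -0.009, 0.004], 0]
    - [[-0.019, -0.009, -0.001], 0]
    - [[-0.019, -0.009, -0.001], 0]

```text
time_s: 43.73
ee_pos: [0.4385, 0.3449, 0.0511]
tool_rot: [0.694, -3.064, 0.0]
contact_force: [0.1, -0.9, -1.1]
opening: 0.0379
grip_force: 5.0
```

arm_command:
  commands:
    - [[-0.0184, -0.009, -0.006], 0]
    - [[-0.0184, -0.009, -0.007], 0]
    - [[-0.002, -0.001, -0.004], 0]
    - [[0, 0, -0.003], 0]
    - [[0, 0, 0], 0]
    - [[0, 0, 0], 0]
    - [[0, 0, 0], 0]

```text
time_s: 44.32
ee_pos: [0.4224, 0.3374, 0.0427]
tool_rot: [0.694, -3.061, 0.002]
contact_force: [-3.0, -4.1, 6.3]
opening: 0.0377
grip_force: 5.0
```

```bash
cat >> h.py <<'E'
def upright(f,dz,u=281):
    e=manip.observe()['ee_pos'];g=f['color'].mean(2);y=np.radians(yaw());X=np.array([np.cos(y),np.sin(y)])
    for k in(.019,-.019): print('rim pred',np.round(proj(f,np.r_[e[:2]+k*X,e[2]+dz]),1))
    for k in(.029,): print('plate far edge pred',np.round(proj(f,np.r_[e[:2]+k*X,e[2]+dz-.062]),1))
    print([(v,int(g[v,u])) for v in range(140,314,6)])
E
python3 - <<'E'
from h import *
w=snap('wrist','w20.png');print(manip.observe()['ee_pos'],yaw());upright(w,.07-manip.observe()['ee_pos'][2])
E
```

```text
[0.42238443 0.33736762 0.04269363] -154.45885557786144
rim pred [277.8 239.5]
rim pred [278.  301.6]
plate far edge pred [278.5 193. ]
[(140, 147), (146, 151), (152, 152), (158, 153), (164, 151), (170, 154), (176, 155), (182, 128), (188, 132), (194, 174), (200, 160), (206, 156), (212, 157), (218, 159), (224, 158), (230, 156), (236, 180), (242, 60), (248, 49), (254, 46), (260, 48), (266, 52), (272, 48), (278, 73), (284, 77), (290, 70), (296, 247), (302, 151), (308, 147)]
```

Fitting 3 stands upright (the rim and plate edge match the prediction). I tighten, lift and carry it to the last slot.

arm_command:
  commands:
    - [[0, 0, 0], 0]
    - [[0, 0, 0], 0]
    - [[0, 0, 0], 0]
    - [[0, 0, 0.03], 0]
    - [[0, 0, 0.05], 0]
    - [[0, 0, 0.06], 0]
    - [[0, 0, 0.06], 0]
    - [[0, 0, 0.06], 0]
    - [[0, 0, 0.06], 0]
    - [[0.01, -0.03, 0], -0.06]
    - [[0.02, -0.05, 0], -0.1]
    - [[0.02, -0.06, 0], -0.13]
  newtons: 40

```text
time_s: 45.37
ee_pos: [0.4436, 0.2818, 0.1707]
tool_rot: [-0.336, 3.123, 0.002]
contact_force: [0.6, -0.1, -4.0]
opening: 0.0374
grip_force: 40.0
```

arm_command:
  commands:
    - [[0.02, -0.06, 0], -0.13]
    - [[0.02, -0.06, 0], -0.13]
    - [[0.02, -0.06, 0], -0.13]
    - [[0.02, -0.06, 0], -0.13]
    - [[0.02, -0.06, 0], 0]
    - [[0.02, -0.06, 0], 0]
    - [[0.02, -0.06, 0], 0]
    - [[0.01, -0.06, 0], 0]
    - [[0, -0.06, 0], 0]
    - [[0, -0.06, 0], 0]
    - [[0, -0.06, 0], 0]
    - [[0, -0.06, 0], 0]

```text
time_s: 46.37
ee_pos: [0.503, -0.0079, 0.17]
tool_rot: [-0.302, -3.126, -0.0]
contact_force: [1.0, 0.2, -2.8]
opening: 0.037
grip_force: 40.0
```

arm_command:
  commands:
    - [[0, -0.06, 0], 0]
    - [[0, -0.06, 0], 0]
    - [[0, -0.06, 0], 0]
    - [[-0.01, -0.06, 0], 0]
    - [[-0.02, -0.06, 0], 0]
    - [[-0.02, -0.06, 0], 0]
    - [[-0.02, -0.06, 0], 0]
    - [[-0.02, -0.06, 0], 0]
    - [[-0.02, -0.06, 0], 0]
    - [[-0.02, -0.05, 0], 0]
    - [[-0.015, -0.03, 0], 0]
    - [[0, 0, 0], 0]

```text
time_s: 47.37
ee_pos: [0.4431, -0.2579, 0.1697]
tool_rot: [-0.31, -3.124, 0.001]
contact_force: [0.3, -0.5, -3.1]
opening: 0.0371
grip_force: 40.0
```

Run:
```python
from h import *
w=snap('wrist','w21.png');o=manip.observe();print(o['ee_pos'],yaw(),o['opening'],o['contact_force'].round(1));upright(w,.0273)
```

```text
[ 0.44417009 -0.25569359  0.16994427] 168.7822047960097 0.03702566078008714 [-0.5  1.1 -2.3]
rim pred [282.3 242.3]
rim pred [282.4 304.2]
plate far edge pred [281.8 195.1]
[(140, 98), (146, 52), (152, 100), (158, 111), (164, 109), (170, 106), (176, 109), (182, 103), (188, 111), (194, 199), (200, 203), (206, 116), (212, 104), (218, 102), (224, 102), (230, 102), (236, 115), (242, 39), (248, 30), (254, 29), (260, 23), (266, 33), (272, 29), (278, 33), (284, 27), (290, 31), (296, 122), (302, 83), (308, 79)]
```

arm_command:
  commands:
    - [[-0.004, -0.03, 0], 0]
    - [[-0.004, -0.05, 0], 0]
    - [[-0.004, -0.05, 0], 0]
    - [[-0.003, -0.025, 0], 0]
    - [[0, -0.008, 0], 0]
    - [[0, 0, 0], 0]
    - [[0, 0, 0], 0]
    - [[0, 0, 0], 0]

```text
time_s: 48.08
ee_pos: [0.4402, -0.3177, 0.171]
tool_rot: [-0.296, -3.128, -0.001]
contact_force: [-0.6, 0.0, -4.1]
opening: 0.0369
grip_force: 40.0
```

arm_command:
  commands:
    - [[0, 0, -0.02], 0]
    - [[0, 0, -0.03], 0]
    - [[0, 0, -0.04], 0]
    - [[0, 0, -0.04], 0]
    - [[0, 0, -0.03], 0]
    - [[0, 0, 0], 0]
    - [[0, 0, 0], 0]
    - [[0, 0, 0], 0]

```text
time_s: 48.75
ee_pos: [0.4403, -0.3192, 0.1073]
tool_rot: [0.298, 3.127, -0.0]
contact_force: [-0.7, 0.2, -3.4]
opening: 0.0372
grip_force: 40.0
```

Run:
```python
from h import *
o=manip.observe();e=o['ee_pos'];d=np.radians(-11.1);r=e[:2]-np.array([.505,-.334]);print(e,yaw(),'box x,y',r@[np.cos(d),np.sin(d)],r@[-np.sin(d),np.cos(d)],o['contact_force'].round(1))
```

```text
[ 0.44031577 -0.31921236  0.10731911] 169.09385758949028 box x,y -0.06632110295765607 0.002057863649197366 [-0.7  0.2 -3.4]
```

arm_command:
  commands:
    - [[0, 0, -0.03], 0]
    - [[0, 0, -0.04], 0]
    - [[0, 0, -0.04], 0]
    - [[0, 0, -0.024], 0]
    - [[0, 0, -0.006], 0]
    - [[0, 0, 0], 0]
    - [[0, 0, 0], 0]

```text
time_s: 49.33
ee_pos: [0.4403, -0.3194, 0.0515]
tool_rot: [0.299, 3.126, -0.0]
contact_force: [-0.1, 0.2, -1.9]
opening: 0.0373
grip_force: 40.0
```

arm_command:
  commands:
    - [[0, 0, -0.003], 0]
    - [[0, 0, -0.003], 0]
    - [[0, 0, -0.002], 0]
    - [[0, 0, 0], 0]
    - [[0, 0, 0], 0]
    - [[0, 0, 0], 0]
  newtons: 10

```text
time_s: 49.83
ee_pos: [0.4399, -0.3193, 0.0479]
tool_rot: [0.299, 3.127, -0.0]
contact_force: [-0.1, -1.0, -3.9]
opening: 0.0378
grip_force: 10.0
```

arm_command:
  commands:
    - [[0, 0, 0], 0]
    - [[0, 0, 0], 0]
    - [[0, 0, 0], 0]
    - [[0, 0, 0], 0]
  fingers: 56

```text
time_s: 50.17
ee_pos: [0.4401, -0.3194, 0.0481]
tool_rot: [0.299, 3.127, -0.001]
contact_force: [0.7, 0.2, 0.3]
opening: 0.0557
grip_force: 0.0
```

arm_command:
  commands:
    - [[0, 0, 0.02], 0]
    - [[0, 0, 0.04], 0]
    - [[0, 0, 0.06], 0]
    - [[0, 0, 0.06], 0]
    - [[0, 0, 0.06], 0]
    - [[0, 0, 0.06], 0]
    - [[0, 0, 0.06], 0]
    - [[0, 0, 0.06], 0]
    - [[0, 0, 0.06], 0]
    - [[0, 0, 0.06], 0]
    - [[0, 0, 0], 0]
    - [[0, 0, 0], 0]

```text
time_s: 51.17
ee_pos: [0.4404, -0.3195, 0.2655]
tool_rot: [0.299, 3.125, -0.004]
contact_force: [0.4, 0.3, 0.6]
opening: 0.056
grip_force: 0.0
```

Run:
```python
from h import *
w=snap('wrist','w22.png');s=snap('scene','s22.png');print(manip.observe()['ee_pos'],yaw())
for c,st,m in blobs(w,(0,0,150),(180,40,255),100): print(c.round(1),st,onz(w,*c,.075).round(3))
```

```text
[ 0.43917641 -0.31900877  0.26323047] 169.07294973446415
[422.7 194.9] [  368   120   115   162 11709] [ 0.487 -0.142  0.075]
[273.2 158.2] [262 155  24   8 121] [ 0.405 -0.321  0.075]
[280.4 180.6] [260 163  37  35 345] [ 0.434 -0.317  0.075]
[416.  207.2] [ 401  178   31   59 1337] [ 0.502 -0.152  0.075]
[272.1 202. ] [260 199  26   9 158] [ 0.46  -0.333  0.075]
[278.1 230.8] [260 209  34  40 408] [ 0.5   -0.333  0.075]
[ 20.2 246.7] [   0  221   45   54 1600] [ 0.457 -0.68   0.075]
[281.  271.2] [261 251  32  40 344] [ 0.56  -0.341  0.075]
[140.6 273. ] [117 253  42  36 945] [ 0.526 -0.533  0.075]
```

All three fittings stand in the box. Now the cover: I go back above its handle with the original heading.

arm_command:
  commands:
    - [[0.009, 0.02, -0.01], -0.12]
    - [[0.009, 0.02, -0.01], -0.155]
    - [[0.009, 0.02, -0.01], -0.155]
    - [[0.009, 0.02, -0.01], -0.155]
    - [[0.009, 0.02, -0.01], -0.155]
    - [[0.009, 0.02, -0.01], -0.155]
    - [[0.009, 0.02, -0.01], -0.155]
    - [[0.009, 0.02, -0.01], -0.155]
    - [[0.009, 0.02, -0.01], -0.155]
    - [[0.009, 0.02, -0.01], -0.155]
    - [[0.009, 0.02, -0.01], -0.155]
    - [[0.009, 0.02, -0.01], -0.155]
  fingers: 40
  newtons: 50

```text
time_s: 52.27
ee_pos: [0.4822, -0.2224, 0.2141]
tool_rot: [-2.284, -2.153, 0.001]
contact_force: [0.3, -0.3, 0.9]
opening: 0.04
grip_force: 0.0
```

arm_command:
  commands:
    - [[0.009, 0.02, -0.01], -0.155]
    - [[0.009, 0.02, -0.01], -0.155]
    - [[0.009, 0.02, -0.01], -0.155]
    - [[0.009, 0.02, -0.01], -0.155]
    - [[0.009, 0.02, -0.01], -0.155]
    - [[0.009, 0.02, -0.01], -0.155]
    - [[0.009, 0.02, -0.01], -0.155]
    - [[0.009, 0.02, -0.01], -0.155]
    - [[0.009, 0.02, -0.01], -0.155]
    - [[0.009, 0.02, -0.01], -0.155]
    - [[0.009, 0.02, -0.01], -0.155]
    - [[0.009, 0.02, -0.01], -0.155]

```text
time_s: 53.27
ee_pos: [0.5252, -0.1266, 0.1661]
tool_rot: [-3.14, -0.08, 0.005]
contact_force: [0.8, 0.1, 0.6]
opening: 0.04
grip_force: 0.0
```

arm_command:
  commands:
    - [[0.01, 0.02, -0.01], -0.155]
    - [[0.004, 0.01, 0], -0.155]
    - [[0, 0, 0], -0.02]
    - [[0, 0, 0], 0]
    - [[0, 0, 0], 0]
    - [[0, 0, 0], 0]
    - [[0, 0, 0], 0]

```text
time_s: 53.85
ee_pos: [0.5316, -0.1158, 0.1637]
tool_rot: [3.126, -0.317, -0.0]
contact_force: [-0.2, -0.4, -0.4]
opening: 0.04
grip_force: 0.0
```

Run:
```python
from h import *
w=snap('wrist','w23.png');print(manip.observe()['ee_pos'],yaw());print(handle(w,.05))
f=w;g=cv2.cvtColor(w['color'],cv2.COLOR_RGB2HSV)
```

```text
[ 0.5316342  -0.11579634  0.16379783] -11.590660920080289
(array([ 0.53314783, -0.1167053 ,  0.05      ]), np.float64(-11.532916018962265), np.float64(0.10873692967811119), [array([282., 145.], dtype=float32), array([282., 249.], dtype=float32)])
```

arm_command:
  commands:
    - [[0.003, -0.005, -0.02], 0.012]
    - [[0, 0, -0.04], 0]
    - [[0, 0, -0.05], 0]
    - [[0, 0, -0.05], 0]
    - [[0, 0, -0.05], 0]
    - [[0, 0, -0.05], 0]
    - [[0, 0, -0.04], 0]
    - [[0, 0, -0.03], 0]
    - [[0, 0, -0.015], 0]
    - [[0, 0, 0], 0]
    - [[0, 0, 0], 0]
    - [[0, 0, 0], 0]

```text
time_s: 54.9
ee_pos: [0.5338, -0.1174, 0.0266]
tool_rot: [3.127, -0.303, 0.003]
contact_force: [-0.2, -0.3, 1.0]
opening: 0.0402
grip_force: 0.0
```

arm_command:
  commands:
    - [[0, 0, 0], 0]
    - [[0, 0, 0], 0]
    - [[0, 0, 0], 0]
    - [[0, 0, 0], 0]
    - [[0, 0, 0], 0]
    - [[0, 0, 0], 0]
    - [[0, 0, 0], 0]
    - [[0, 0, 0], 0]
  fingers: 0

```text
time_s: 55.57
ee_pos: [0.5332, -0.1175, 0.0261]
tool_rot: [3.127, -0.303, 0.001]
contact_force: [-1.4, -1.1, 5.6]
opening: 0.0115
grip_force: 50.0
```

arm_command:
  commands:
    - [[0, 0, 0.01], 0]
    - [[0, 0, 0.02], 0]
    - [[0, 0, 0.04], 0]
    - [[0, 0, 0.05], 0]
    - [[0, 0, 0.05], 0]
    - [[0, 0, 0.05], 0]
    - [[0, 0, 0.05], 0]
    - [[0, 0, 0.04], 0]
    - [[0, 0, 0.03], 0]
    - [[0, 0, 0.007], 0]
    - [[0, 0, 0], 0]
    - [[0, 0, 0], 0]

```text
time_s: 56.57
ee_pos: [0.5323, -0.1172, 0.1638]
tool_rot: [-3.127, 0.303, 0.002]
contact_force: [0.7, 0.9, -4.4]
opening: 0.0116
grip_force: 50.0
```

arm_command:
  commands:
    - [[0, -0.02, 0], 0]
    - [[-0.006, -0.04, 0], 0]
    - [[-0.006, -0.05, 0], 0]
    - [[-0.006, -0.05, 0], 0]
    - [[-0.006, -0.06, 0], 0]
    - [[-0.006, -0.06, 0], 0]
    - [[-0.006, -0.06, 0], 0]
    - [[-0.006, -0.06, 0], 0]
    - [[-0.006, -0.06, 0], 0]
    - [[-0.006, -0.05, 0], 0]
    - [[-0.006, -0.022, 0], 0]
    - [[-0.006, -0.01, 0], 0]

```text
time_s: 57.57
ee_pos: [0.5051, -0.336, 0.1633]
tool_rot: [-3.126, 0.307, 0.003]
contact_force: [0.1, -0.5, -3.7]
opening: 0.0118
grip_force: 50.0
```

arm_command:
  commands:
    - [[0, 0, 0], 0]
    - [[0, 0, 0], 0]
    - [[0, 0, 0], 0]
    - [[0, 0, 0], 0]
    - [[0, 0, 0], 0]

```text
time_s: 57.98
ee_pos: [0.5071, -0.3329, 0.1647]
tool_rot: [-3.127, 0.3, -0.0]
contact_force: [-0.6, 0.0, -3.3]
opening: 0.0113
grip_force: 50.0
```

Run:
```python
from h import *
w=snap('wrist','w24.png');o=manip.observe();print(o['ee_pos'],yaw(),o['opening']);print(handle(w,o['ee_pos'][2]+.025))
# cover plate left/right/far edges and hole (compare with w3, same grasp over box)
for fn in('w3','w24'):
    im=cv2.imread(f'pics/{fn}.png');h=cv2.cvtColor(im,cv2.COLOR_BGR2HSV)
    roi=h[30:90,240:320]; m=cv2.inRange(im[30:90,240:320].mean(2).astype(np.uint8),0,150)
    n,l,s,c=cv2.connectedComponentsWithStats(m); print(fn,[(c[i]+[240,30],s[i][4],s[i][:4]) for i in range(1,n) if s[i][4]>20])
    b=cv2.inRange(h[30:90,240:320],(100,100,40),(130,255,255)); q=np.argwhere(b); print('blue in hole',len(q),(q.mean(0)[::-1]+[240,30]) if len(q) else None)
```

```text
[ 0.50701141 -0.33321749  0.1647457 ] -10.98044364563304 0.01160581007300014
(array([ 0.51848199, -0.33376708,  0.1897457 ]), np.float64(-11.034912583810915), np.float64(0.08815643812565356), [array([280., 170.], dtype=float32), array([280., 319.], dtype=float32)])
w3 [(array([279.5,  31.5]), np.int32(320), array([ 0,  0, 80,  4], dtype=int32)), (array([279.73595506,  56.78932584]), np.int32(356), array([30, 16, 21, 23], dtype=int32))]
blue in hole 141 [279.60283688  60.68085106]
w24 [(array([279.5,  32. ]), np.int32(400), array([ 0,  0, 80,  5], dtype=int32)), (array([279.85955056,  58.0758427 ]), np.int32(356), array([30, 17, 21, 23], dtype=int32))]
blue in hole 136 [279.97794118  62.18382353]
```

The hole sits in the gripper view just as it did at the first lift (within 1 mm), so the alignment is good. I lower it slowly.

arm_command:
  commands:
    - [[0, 0, -0.02], 0]
    - [[0, 0, -0.03], 0]
    - [[0, 0, -0.03], 0]
    - [[0, 0, -0.015], 0]
    - [[0, 0, -0.01], 0]
    - [[0, 0, -0.01], 0]
    - [[0, 0, -0.008], 0]
    - [[0, 0, 0], 0]
    - [[0, 0, 0], 0]

```text
time_s: 58.78
ee_pos: [0.5065, -0.3345, 0.1154]
tool_rot: [3.126, -0.303, 0.0]
contact_force: [-1.2, -0.1, -5.0]
opening: 0.0113
grip_force: 50.0
```

arm_command:
  commands:
    - [[0, 0, -0.008], 0]
    - [[0, 0, -0.008], 0]
    - [[0, 0, -0.006], 0]
    - [[0, 0, -0.003], 0]
    - [[0, 0, 0], 0]
    - [[0, 0, 0], 0]

```text
time_s: 59.28
ee_pos: [0.5066, -0.3347, 0.1062]
tool_rot: [3.126, -0.303, 0.001]
contact_force: [-1.4, -1.9, 4.2]
opening: 0.0114
grip_force: 50.0
```

Contact at the seated height. I release and retreat.

arm_command:
  commands:
    - [[0, 0, 0], 0]
    - [[0, 0, 0], 0]
    - [[0, 0, 0], 0]
    - [[0, 0, 0], 0]
    - [[0, 0, 0], 0]
    - [[0, 0, 0], 0]
  fingers: 40

```text
time_s: 59.78
ee_pos: [0.5067, -0.3338, 0.1053]
tool_rot: [-3.127, 0.303, 0.0]
contact_force: [-0.5, 0.4, -0.0]
opening: 0.0402
grip_force: 0.0
```

arm_command:
  commands:
    - [[0, 0, 0.03], 0]
    - [[0, 0, 0.05], 0]
    - [[0, 0, 0.06], 0]
    - [[0, 0, 0.06], 0]
    - [[0, 0, 0.06], 0]
    - [[0, 0, 0.06], 0]
    - [[0, 0, 0.06], 0]
    - [[0, 0, 0.06], 0]
    - [[0, 0, 0.04], 0]
    - [[0, 0, 0], 0]
    - [[0, 0, 0], 0]
    - [[0, 0, 0], 0]

```text
time_s: 60.78
ee_pos: [0.506, -0.3337, 0.2966]
tool_rot: [-3.126, 0.303, 0.002]
contact_force: [-0.2, 0.8, -0.7]
opening: 0.04
grip_force: 0.0
```

Run:
```python
from h import *
w=snap('wrist','w25.png');s=snap('scene','s25.png');print(manip.observe()['ee_pos'],yaw(),manip.observe()['time_s'])
print(handle(w,.13))
a=cv2.imread('pics/w25.png');b=cv2.imread('pics/s25.png')
cv2.imwrite('pics/v25.png',cv2.hconcat([cv2.resize(a[30:280,150:400],(390,390),interpolation=cv2.INTER_CUBIC),cv2.resize(b[80:340,150:420],(405,390))]))
```

```text
[ 0.50588132 -0.33366082  0.29591313] -11.062386814779732 60.8833
(array([ 0.50687571, -0.33351431,  0.13      ]), np.float64(-11.081399037384355), np.float64(0.10805158529172512), [array([281., 142.], dtype=float32), array([281., 231.], dtype=float32)])
```

View pics/v25.png

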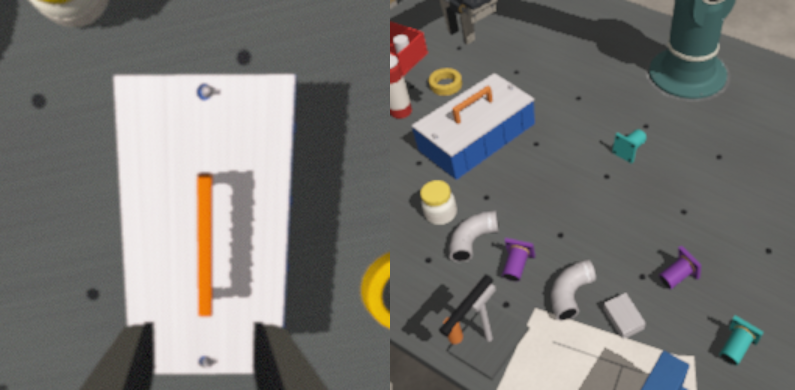

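The cover is seated, with both pins through their holes at (205,91) and (205,361). No fitting is left on the bench. Before handing in, I compare the other things with the first picture.

Run:
```python
import cv2,numpy as np
a,b=[cv2.cvtColor(cv2.imread(f'pics/{n}.png'),cv2.COLOR_BGR2HSV) for n in('scene0','s25')]
for nm,lo,hi in(('purple',(130,80,60),(155,255,255)),('turq',(80,120,80),(95,255,255)),('yellow',(22,150,120),(32,255,255)),('steel',(0,0,115),(180,45,255)),('orange',(5,150,120),(18,255,255))):
    for h in(a,b):
        n,l,s,c=cv2.connectedComponentsWithStats(cv2.inRange(h,lo,hi)); print(nm,[(c[i].round(1).tolist(),int(s[i][4])) for i in range(1,n) if 70<s[i][4]<1500 and 90<c[i][1]<340 and c[i][0]>120])
```

```text
purple [([234.3, 251.3], 338), ([339.9, 258.5], 339)]
purple [([234.2, 251.4], 336), ([343.8, 258.9], 350)]
turq [([308.7, 175.9], 273), ([388.4, 297.3], 75), ([381.8, 309.5], 257)]
turq [([308.7, 175.9], 272), ([383.3, 306.8], 338)]
yellow [([186.6, 134.1], 220)]
yellow [([186.5, 134.1], 222)]
steel [([156.7, 107.4], 81), ([145.3, 116.6], 220), ([356.6, 116.7], 105), ([130.9, 120.7], 71), ([154.3, 142.9], 264), ([319.5, 209.4], 353), ([184.2, 221.1], 277), ([205.3, 233.8], 521), ([390.2, 242.4], 296), ([297.8, 246.0], 394), ([213.2, 286.0], 222), ([450.4, 291.3], 341), ([349.1, 327.9], 210)]
steel [([156.7, 107.4], 81), ([145.5, 116.7], 214), ([356.1, 116.6], 109), ([154.2, 142.9], 263), ([184.2, 221.1], 277), ([205.3, 233.8], 525), ([213.2, 286.0], 224), ([450.4, 291.4], 346), ([349.1, 327.9], 210)]
orange [([203.6, 147.3], 120), ([193.5, 302.5], 85)]
orange [([203.9, 147.6], 125), ([193.5, 302.5], 85)]
```

Run:
```python
from h import *
s=snap('scene')
for n in('scene0','s25'):
    h=cv2.cvtColor(cv2.imread(f'pics/{n}.png'),cv2.COLOR_BGR2HSV);m=cv2.inRange(h,(130,80,60),(155,255,255));m[:,:300]=0
    p=np.argwhere(m>0)[:,::-1].astype(np.float32);rc=cv2.minAreaRect(p);print(n,onz(s,*p.mean(0),.027).round(4),np.round(rc[1],1),round(rc[2],1))
```

```text
scene0 [0.6124 0.2545 0.027 ] [24.2 25.1] 51.3
s25 [0.6076 0.2654 0.027 ] [23.3 25.5] 45.0
```

Listed bystanders have not moved, but the purple lookalike was nudged about 12 mm by fitting 2's plate. I put it back gently.

arm_command:
  commands:
    - [[0, 0.03, 0], 0]
    - [[0.011, 0.06, 0], 0]
    - [[0.011, 0.06, 0], 0]
    - [[0.011, 0.06, 0], 0]
    - [[0.011, 0.06, 0], 0]
    - [[0.011, 0.06, -0.01], 0]
    - [[0.011, 0.06, -0.01], 0]
    - [[0.011, 0.06, -0.01], 0]
    - [[0.011, 0.06, -0.01], 0]
    - [[0.011, 0.06, -0.01], 0]
    - [[0.011, 0.06, -0.01], 0]
    - [[0.011, 0.06, -0.01], 0]
  fingers: 62
  newtons: 5

```text
time_s: 61.93
ee_pos: [0.5544, -0.0559, 0.2687]
tool_rot: [-3.127, 0.302, 0.002]
contact_force: [-0.1, -0.4, -0.4]
opening: 0.0623
grip_force: 0.0
```

arm_command:
  commands:
    - [[0.011, 0.06, -0.02], 0]
    - [[0.011, 0.06, -0.02], 0]
    - [[0.011, 0.06, -0.02], 0]
    - [[0.011, 0.06, -0.02], 0]
    - [[0.011, 0.06, -0.02], -0.08]
    - [[0.011, 0.06, -0.02], -0.08]
    - [[0.011, 0.06, -0.02], 0]
    - [[0.011, 0.06, 0], 0]
    - [[0.011, 0.06, 0], 0]
    - [[0.011, 0.06, 0], 0]
    - [[0.01, 0.06, 0], 0]
    - [[0.01, 0.06, 0], 0]

```text
time_s: 62.93
ee_pos: [0.606, 0.2318, 0.2128]
tool_rot: [3.102, -0.497, -0.002]
contact_force: [1.0, 0.2, -0.3]
opening: 0.0621
grip_force: 0.0
```

arm_command:
  commands:
    - [[0.01, 0.06, 0], 0]
    - [[0, 0.03, 0], 0]
    - [[0, 0, 0], 0]
    - [[0, 0, 0], 0]
    - [[0, 0, 0], 0]

```text
time_s: 63.35
ee_pos: [0.6109, 0.2641, 0.2131]
tool_rot: [3.1, -0.501, -0.0]
contact_force: [0.4, 0.1, -0.1]
opening: 0.062
grip_force: 0.0
```

Run:
```python
from h import *
w=snap('wrist','w26.png');print(manip.observe()['ee_pos'],yaw())
for c,st,m in blobs(w,(130,80,40),(155,255,255),200):
    p=np.argwhere(m)[:,::-1]; print(c.round(1),st,onz(w,*c,.03).round(4))
    for u in range(st[0],st[0]+st[2],5): v=p[p[:,0]==u][:,1]; print(u,v.min(),v.max(),end=' | ')
    print()
```

```text
[0.61120449 0.26369237 0.21324838] -18.397631887171155
[280.9 177.4] [ 265  152   33   51 1517] [0.6214 0.2605 0.03  ]
265 188 200 | 270 153 201 | 275 153 202 | 280 152 202 | 285 153 202 | 290 154 202 | 295 154 200 | 
[279.9 208.9] [255 201  50  14 450] [0.5833 0.2745 0.03  ]
255 206 211 | 260 201 212 | 265 205 212 | 270 205 212 | 275 206 213 | 280 206 213 | 285 206 213 | 290 206 214 | 295 206 214 | 300 203 214 |
```

arm_command:
  commands:
    - [[0.0255, -0.008, 0], 0]
    - [[0, 0, -0.04], 0]
    - [[0, 0, -0.06], 0]
    - [[0, 0, -0.06], 0]
    - [[0, 0, -0.06], 0]
    - [[0, 0, -0.06], 0]
    - [[0, 0, -0.06], 0]
    - [[0, 0, -0.06], 0]
    - [[0, 0, -0.06], 0]
    - [[0, 0, -0.05], 0]
    - [[0, 0, 0], 0]
    - [[0, 0, 0], 0]

```text
time_s: 64.4
ee_pos: [0.6214, 0.261, 0.0085]
tool_rot: [3.1, -0.501, -0.002]
contact_force: [0.1, 0.4, 0.2]
opening: 0.0619
grip_force: 0.0
```

arm_command:
  commands:
    - [[0, 0, 0], 0]
    - [[0, 0, 0], 0]
    - [[0, 0, 0], 0]
    - [[0, 0, 0], 0]
    - [[0, 0, 0], 0]
    - [[0, 0, 0], 0]
    - [[0, 0, 0], 0]
    - [[0, 0, 0], 0]
  fingers: 0

```text
time_s: 65.07
ee_pos: [0.6224, 0.2623, 0.0107]
tool_rot: [-3.102, 0.499, -0.003]
contact_force: [0.2, -2.8, 5.8]
opening: 0.0381
grip_force: 5.0
```

arm_command:
  commands:
    - [[0.002, -0.005, 0], 0]
    - [[0.004, -0.008, 0], 0]
    - [[0.004, -0.008, 0], 0]
    - [[0.002, -0.006, 0], 0]
    - [[0, 0, 0], 0]
    - [[0, 0, 0], 0]
    - [[0, 0, 0], 0]

```text
time_s: 65.65
ee_pos: [0.6257, 0.2551, 0.0107]
tool_rot: [-3.098, 0.496, -0.0]
contact_force: [-1.6, 1.6, 5.0]
opening: 0.0375
grip_force: 5.0
```

arm_command:
  commands:
    - [[0, 0, 0], 0]
    - [[0, 0, 0], 0]
    - [[0, 0, 0], 0]
    - [[0, 0, 0], 0]
    - [[0, 0, 0], 0]
  fingers: 60

```text
time_s: 66.07
ee_pos: [0.6259, 0.2516, 0.0091]
tool_rot: [3.101, -0.499, -0.001]
contact_force: [0.2, -0.6, 1.3]
opening: 0.06
grip_force: 0.0
```

arm_command:
  commands:
    - [[0, 0, 0.03], 0]
    - [[0, 0, 0.06], 0]
    - [[0, 0, 0.06], 0]
    - [[0, 0, 0.06], 0]
    - [[0, 0, 0.06], 0]
    - [[0, 0, 0.06], 0]
    - [[0, 0, 0.06], 0]
    - [[0, 0, 0.06], 0]
    - [[-0.02, -0.06, 0.06], 0]
    - [[-0.02, -0.08, 0], 0]
    - [[-0.02, -0.08, 0], 0]
    - [[-0.02, -0.06, 0], 0]

```text
time_s: 67.07
ee_pos: [0.5939, 0.1371, 0.2149]
tool_rot: [3.101, -0.501, 0.003]
contact_force: [0.3, -1.0, -0.3]
opening: 0.0601
grip_force: 0.0
```

arm_command:
  commands:
    - [[-0.03, -0.06, 0], 0]
    - [[-0.03, -0.06, 0], 0]
    - [[-0.03, -0.05, 0], 0]
    - [[0, 0, 0], 0]
    - [[0, 0, 0], 0]
    - [[0, 0, 0], 0]

```text
time_s: 67.57
ee_pos: [0.5585, 0.0728, 0.2143]
tool_rot: [-3.101, 0.498, -0.002]
contact_force: [0.4, 0.6, -0.2]
opening: 0.06
grip_force: 0.0
```

Run:
```python
from h import *
s=snap('scene','s27.png');print(manip.observe()['ee_pos'],manip.observe()['time_s'])
for n in('scene0','s27'):
    h=cv2.cvtColor(cv2.imread(f'pics/{n}.png'),cv2.COLOR_BGR2HSV);m=cv2.inRange(h,(130,80,60),(155,255,255));m[:,:300]=0
    p=np.argwhere(m>0)[:,::-1].astype(np.float32);print(n,len(p),p.mean(0),onz(s,*p.mean(0),.027).round(4))
    print([(c.round(1).tolist(),int(st[4])) for c,st,m in blobs({'color':cv2.imread(f'pics/{n}.png')[:,:,::-1].copy()},*STEEL,70) if st[4]<2500 and 130<c[1]<340])
```

```text
[0.5584673  0.0732116  0.21400267] 67.6167
scene0 339 [339.8702 258.4572] [0.6124 0.2545 0.027 ]
[([204.2, 155.9], 1948), ([154.3, 142.9], 264), ([319.5, 209.4], 353), ([184.2, 221.1], 277), ([5.1, 223.0], 197), ([205.3, 233.8], 521), ([390.2, 242.4], 296), ([297.8, 246.0], 394), ([213.2, 286.0], 222), ([450.4, 291.3], 341), ([349.1, 327.9], 210)]
s27 353 [341.95752 259.04248] [0.611  0.2609 0.027 ]
[([308.8, 133.0], 129), ([204.4, 156.7], 1872), ([154.3, 142.8], 269), ([313.7, 146.8], 229), ([325.0, 174.5], 90), ([184.3, 221.1], 279), ([5.1, 223.0], 197), ([205.3, 234.1], 538), ([213.2, 286.2], 229), ([450.3, 291.4], 351), ([349.0, 327.7], 213)]
```

```bash
python3 -c "
from cell import manip
print(manip.sign_off())"
```

```text
the job is handed in; nothing more can be done
None
```

The job is handed in: the three fittings stand upright in the box and the cover is seated on both pins. The listed bystanders I compared before and after had not moved; the spare purple fitting was nudged about 12 mm and put back to within about 7 mm.

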